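# Fetch the hand stamp from behind the bottles

### The arm

A 6-joint arm with a two-finger parallel gripper is mounted at the origin on a cart in front of the work surface, level with it; the furniture and walls round the work are solid. World frame = base frame: x ahead of the robot, y to its left, z up, the work surface at z = 0. Lengths are in mm, angles in rad, forces in N, time in s.
With the tool pointing down it reaches from about 350 to 775 mm from the base axis. Payload 7.3 kg.
Tool frame: the origin (TCP) lies at the very end of the fingers, on their centre line; the grasp point (between the pads) lies 19 mm behind it; z points along the fingers, y is the line along which they close (so a half turn about z gives the same grasp; the last joint's range is limited). The gripper opens to 92 mm and grips with 3 to 60 N. Pads are 19 mm wide; open, the fingers measure 130 mm over their backs; the gripper's body (75 mm by 190 mm) begins 47 mm behind the grasp point.
Start: joints at [-1.459, 0.342, 1.524, -0, 1.275, -0.146], TCP at [133.873, -507.664, 226.741] pointing down, gripper open.
Joint ranges: [-2.53, 2.53], [-0.77, 2.02], [0.04, 2.7], [-1, 4.14], [0.28, 2.66], [-3.11, 3.11]. Speed limits (rad/s): [2.57, 2.57, 3.14, 3.14, 3.14, 3.14].

### API

Orientations are given as a unit quaternion [w, x, y, z].
In Python, from plant import robot, vision, ticket gives the robot as it stands.
- The arm moves only by the tool jog_arm, never from a script. Its argument "motion" is a list of rows, each a list of 3 entries, a list of its own where there are three numbers: the turn, a rotation vector about the world's x, y, z in rad, then the shift along the world's x, y, z in units of 25 mm (1.0 is 25 mm), then the finger opening in mm, from 0 to 91.8. In form: [[[rx, ry, rz], [dx, dy, dz], jaw], ...]. A call has 1 to 10 rows; each row shifts and turns the commanded pose from where the row before left it; what a row does not reach is not made up. A row lasts 1/10 s, in which the tool goes at most 50 mm and 8.59 degrees, less where a joint would pass 70% of its speed; a pose out of reach is approached as far as the arm can. A call is refused whole if a number of a shift passes 1 or a number of a turn 0.15, either way. A call with a gripper value outside its range is refused whole. The fingers move at their own pace and stop on an object; "squeeze" is the grip in N (left out, the last holds). Time passes only in rows, so rows that do not move let the fingers close. It gives the time, the measured TCP pose, the force, the opening and the grip force at its end, in the units of the state.
- robot.sense(): the state, without advancing time (a new reading comes with each control period).
- vision.snapshot(name): name is "side" or "top" or "wrist"; returns the picture (420x560x3 uint8, red, green, blue); there is no depth.
- vision.camera_info(name): a dict with "fx", "fy", "cx", "cy" (pixels), "k1" (the pictures are not rectified: a ray, as slopes to the right and down, at radius r is drawn at 1 + k1 r^2 times it, then the intrinsics apply), "extrinsics" (4x4, takes a point from camera to world coordinates); the wrist camera has in their place "mount" (4x4, takes a point from camera to tool coordinates, whose origin is the TCP and whose axes are the flange's). Camera axes: x right, y down, z forward; pixel columns grow to the right and rows downward; lengths in mm; the calibration is good to about 2 mm. A picture is of the moment at which its call begins: read the wrist's pose just before it. camera_info takes no time and is no camera call.
- ticket.close_job(): hands the job in; it is judged then, once.
The state is a dict: "t": time; "qpos": joint angles; "qd": joint speeds; "joint_efforts": joint torques, N m; "tool_pos": TCP position; "eef_rot": TCP orientation; "force": force on the tool from outside, world axes, zero at the start; "moment": the same for the moment, N m; "grip_width": opening from 0.0 (shut) to 1.0 (fully open); "gripper_force": force on a finger pad.
Only numpy, scipy, OpenCV 4.12 (cv2) and the standard library are available. Lean on these libraries where they do the work, as an engineer would, in place of code of your own. Each camera call takes 0.05 s, during which the arm holds its last target. There are 200 camera calls.

### The job

The hand stamp stands at the back of the plywood caddy, hemmed in by three bottles. Leaving the stamp where it is meanwhile, clear all three bottles one by one onto the brown cardboard sheet, standing upright; then take the stamp and stand it on the middle of the closed ink pad, its long side along the pad's long side, and let go of it while the bottles are still on the sheet; finally put each bottle back upright on the very cork rest it came from. Do not tip a bottle over at any time, and leave the tape roll and the eraser alone.

Things in the scene. Friction and masses are not known exactly. Their poses are not given: they have to be found in the camera images.
- caddy: Fixed plywood board, 12 mm thick, own frame x -115..60, y -105..105 mm; kerb at the back (+x, 28 mm above the table) and sides (20 mm), open in front. Four flush cork rests 58 mm wide, tops at z = 12 mm: back middle (0,0) with the stamp; left (0,62), right (0,-62), front (-72,0) mm with one bottle each, differently each time. Origin: on the table under the back middle rest.
- side_sheet: Stiff brown cardboard sheet, the side area, fixed on the desk at the left: 120 mm (its x) by 270 mm (its y), 4 mm thick. Origin: centre of its underside, about 4 mm higher than the table. There is room for the three bottles in a row along its y, about 85 mm between their centres.
- ink_pad: Closed stamp pad, a flat dark box 61 mm (its x) by 84 mm (its y) and 21 mm high with a flat top, fixed on the table. Origin: centre of its underside.
- stamp: Wooden hand stamp: a rectangular block 34 mm (its x) by 50 mm (its y, the long side), 24 mm high, with a round turned handle 25 mm thick standing in its middle from 24 to 57 mm above the underside. Origin: centre of the underside, z up. About 50 g.
- paint_bottle: Fat round brown paint bottle with a white screw cap: 52 mm across, 135 mm tall; the straight body reaches to about 90 mm. Origin: centre of the underside, z up along the bottle. About 70 g.
- glue_tall: The taller glue bottle, white, with a long pointed nozzle: oval body 42 mm (its x) by 52 mm (its y), body up to about 100 mm, 171 mm tall with the nozzle. Origin: centre of the underside, z up. About 135 g.
- glue_small: The shorter glue bottle, blue, with a pointed white nozzle: oval body 39 mm (its x) by 48 mm (its y), body up to about 85 mm, 143 mm tall with the nozzle. Origin: centre of the underside, z up. About 135 g.
- tape_roll: Bystander: a roll of masking tape lying flat on the table, 104 mm across, 25 mm high. Origin: centre of the underside. Not to be moved.
- eraser: Bystander: a small eraser lying on the table, 20 x 40 x 13 mm. Origin: centre of the underside. Not to be moved.

How it is judged (in metres and radians):
On the way, in this order (a step that is already met when the one before it is completed fails the run):
1. all three bottles stand released on the cardboard sheet while the stamp is still in its place (x of paint_bottle in the frame of side_sheet between -0.06 and 0.06 m and y of paint_bottle in the frame of side_sheet between -0.135 and 0.135 m and z of paint_bottle in the frame of side_sheet between 0 and 0.009 m and angle between each of paint_bottle, glue_tall, glue_small's own z axis and vertical below 0.1 rad and contact force between the fingers and paint_bottle below 0.2 N and x of glue_tall in the frame of side_sheet between -0.06 and 0.06 m and y of glue_tall in the frame of side_sheet between -0.135 and 0.135 m and z of glue_tall in the frame of side_sheet between 0 and 0.009 m and contact force between the fingers and glue_tall below 0.2 N and x of glue_small in the frame of side_sheet between -0.06 and 0.06 m and y of glue_small in the frame of side_sheet between -0.135 and 0.135 m and z of glue_small in the frame of side_sheet between 0 and 0.009 m and contact force between the fingers and glue_small below 0.2 N and distance of stamp from where it was at the start of the episode below 0.015 m), for 0.2 s.
2. the stamp stands released on the ink pad while the bottles are still on the sheet (x of paint_bottle in the frame of side_sheet between -0.06 and 0.06 m and y of paint_bottle in the frame of side_sheet between -0.135 and 0.135 m and z of paint_bottle in the frame of side_sheet between 0 and 0.009 m and angle between each of paint_bottle, glue_tall, glue_small's own z axis and vertical below 0.1 rad and contact force between the fingers and paint_bottle below 0.2 N and x of glue_tall in the frame of side_sheet between -0.06 and 0.06 m and y of glue_tall in the frame of side_sheet between -0.135 and 0.135 m and z of glue_tall in the frame of side_sheet between 0 and 0.009 m and contact force between the fingers and glue_tall below 0.2 N and x of glue_small in the frame of side_sheet between -0.06 and 0.06 m and y of glue_small in the frame of side_sheet between -0.135 and 0.135 m and z of glue_small in the frame of side_sheet between 0 and 0.009 m and contact force between the fingers and glue_small below 0.2 N and horizontal distance between stamp and ink_pad below 0.013 m and z of stamp in the frame of ink_pad between 0.017 and 0.025 m and angle between stamp's own z axis and vertical below 0.06 rad and angle between the y axis of stamp and the y axis of ink_pad, either way round below 0.25 rad and contact force between the fingers and stamp below 0.2 N and linear speed of stamp below 0.02 m/s), for 0.2 s.
At the end, for the whole second after the job is handed in: The stamp stands upright on the ink pad, within 13 mm of its middle and with its long side within 0.25 rad of the pad's; each bottle stands upright within 15 mm of where it stood at the start; all are released and at rest (horizontal distance between stamp and ink_pad below 0.013 m and z of stamp in the frame of ink_pad between 0.017 and 0.025 m and angle between stamp's own z axis and vertical below 0.06 rad and angle between the y axis of stamp and the y axis of ink_pad, either way round below 0.25 rad and contact force between the fingers and stamp below 0.2 N and linear speed of each of stamp, paint_bottle, glue_tall, glue_small below 0.02 m/s and distance of each of paint_bottle, glue_tall, glue_small from where it was at the start of the episode below 0.015 m and angle between each of paint_bottle, glue_tall, glue_small's own z axis and vertical below 0.1 rad); the robot touches nothing.
It fails at once if a bottle is tipped over (more than 0.6 rad) (angle between any of paint_bottle, glue_tall, glue_small's own z axis and vertical above 0.6 rad).
It fails at once if the tape roll or the eraser is moved by more than 15 mm (distance of any of tape_roll, eraser from where it was at the start of the episode above 0.015 m).
It also fails if it takes over 144 s, if anything falls off the work surface, if the arm or the gripper's body presses on something with over 40 N, if the wrist force passes 120 N, or if a joint passes its speed limit or range.

## Working session

There is one attempt and no reset: what is moved stays moved. The work goes in short steps, Python scripts to look and compute and a tool call to move; the robot and the scene stay as the last step left them, time stands still between calls to the robot, and variables do not carry over. Pictures are saved under pics/ and viewed, at most 14 in all, crops included, and the job is handed in when it is done.

Besides the shell and the picture viewer there is one more tool, called after "Emit:" in YAML: its name, and indented under it one key for each argument. jog_arm: Moves the arm, as the interface text tells. Its arguments: {"type":"object","properties":{"motion":{"type":"array","items":{"type":"array"}},"squeeze":{"type":"number"}},"required":["motion"]}

```bash
mkdir -p pics; ls; python3 - <<'E'
from plant import robot, vision, ticket
import cv2,numpy as np
for n in ("side","top"):
    cv2.imwrite(f"pics/{n}0.png",vision.snapshot(n)[:,:,::-1])
for n in ("side","top","wrist"): print(n,vision.camera_info(n))
print(robot.sense())
E
```

```text
pics
side {'fx': 423.4632380842793, 'fy': 423.4632380842793, 'cx': 278.53056272281174, 'cy': 211.1455078579715, 'k1': -0.028933894937040232, 'extrinsics': array([[ 9.99785801e-01,  1.87188524e-02, -8.82929411e-03,
         5.64137139e+02],
       [ 1.78565159e-02, -5.64469482e-01,  8.25260776e-01,
        -8.55755359e+02],
       [ 1.04640676e-02, -8.25241667e-01, -5.64682827e-01,
         6.20627944e+02],
       [ 0.00000000e+00,  0.00000000e+00,  0.00000000e+00,
         1.00000000e+00]])}
top {'fx': 472.3198269226859, 'fy': 472.3198269226859, 'cx': 280.1335396003684, 'cy': 209.12399029020537, 'k1': -0.03136454868220494, 'extrinsics': array([[ 1.95507294e-02, -9.91201972e-01,  1.30906148e-01,
         3.86200561e+02],
       [-9.99684106e-01, -1.73116555e-02,  1.82207367e-02,
        -2.82300011e+01],
       [-1.57942280e-02, -1.31221024e-01, -9.91227313e-01,
         1.21543598e+03],
       [ 0.00000000e+00,  0.00000000e+00,  0.00000000e+00,
         1.00000000e+00]])}
wrist {'fx': 303.1792965499302, 'fy': 303.1792965499302, 'cx': 279.6480141628457, 'cy': 205.6795287565199, 'k1': 
[... 387 characters left out ...]
os': array([-1.45894762e+00,  3.42662963e-01,  1.52490154e+00,  2.34423287e-05,
        1.27538467e+00, -1.45977459e-01]), 'qd': array([-1.11327689e-04, -3.19216673e-03, -2.69668788e-03, -5.10797720e-04,
       -3.62323646e-04, -3.31760544e-05]), 'joint_efforts': array([ 2.31007085e-03, -4.32004023e+01, -2.44694102e+01,  7.19309575e-02,
        5.26535546e-02, -5.40977499e-05]), 'tool_pos': array([ 133.86471819, -507.28664769,  226.11626997]), 'eef_rot': array([-6.77970195e-04,  9.91702421e-01,  1.28552897e-01,  2.27830096e-05]), 'force': array([0.22871913, 0.4731069 , 0.43901252]), 'moment': array([-0.0015461,  0.0251591, -0.0607643]), 'gripper_force': 0.0, 'grip_width': 0.9986422365027495}
```

View pics/side0.png

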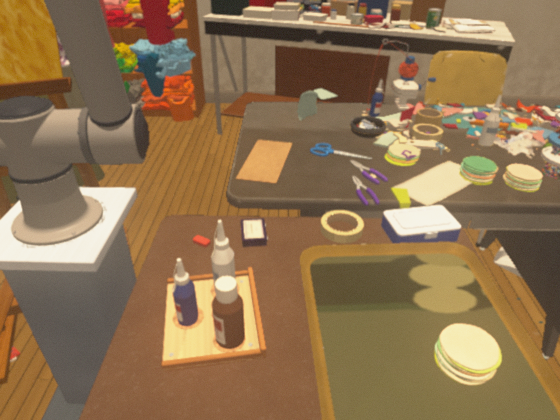

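View pics/top0.png

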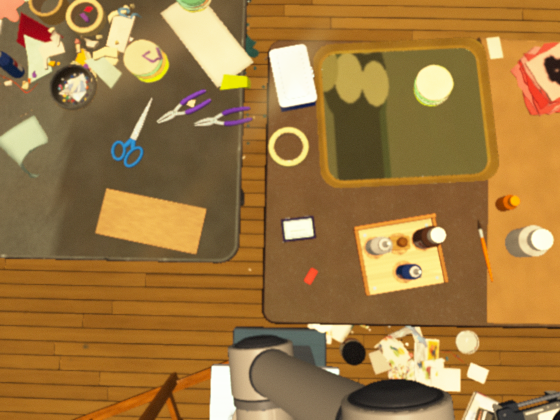

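Side view: blue bottle in front (185,305), white at left (223,265), brown at right (228,325), pad (254,232). Top view: caddy around (400,255), pad (298,229), eraser (311,276), tape (289,146), sheet (151,221).

```bash
cat > h.py <<'E'
from plant import robot, vision, ticket
import cv2, numpy as np
from scipy.spatial.transform import Rotation as R
np.set_printoptions(precision=3,suppress=True)
def cam(n):
    c=vision.camera_info(n)
    if n=="wrist":
        s=robot.sense(); q=s["eef_rot"]; T=np.eye(4); T[:3,:3]=R.from_quat([q[1],q[2],q[3],q[0]]).as_matrix(); T[:3,3]=s["tool_pos"]
        E=T@c["mount"]
    else: E=c["extrinsics"]
    return c,E
def ray(n,u,v,ce=None):
    c,E=ce or cam(n); d=np.array([(u-c["cx"])/c["fx"],(v-c["cy"])/c["fy"]]); s=d.copy()
    for _ in range(10): s=d/(1+c["k1"]*(s@s))
    return E[:3,3],E[:3,:3]@np.array([*s,1])
def at(n,u,v,z,ce=None):
    o,d=ray(n,u,v,ce); return (o+d*(z-o[2])/d[2])[:2]
def proj(n,p,ce=None):
    c,E=ce or cam(n); q=E[:3,:3].T@(np.asarray(p,float)-E[:3,3]); s=q[:2]/q[2]; s=s*(1+c["k1"]*(s@s))
    return np.array([c["cx"]+c["fx"]*s[0],c["cy"]+c["fy"]*s[1]])
E
python3 - <<'E'
from h import *
t=cv2.imread("pics/top0.png"); s=cv2.imread("pics/side0.png")
cv2.imwrite("pics/topc.png",cv2.resize(t[205:305,265:460],None,fx=4,fy=4,interpolation=cv2.INTER_CUBIC))
cv2.imwrite("pics/sidec.png",cv2.resize(s[210:365,155:275],None,fx=3.8,fy=3.8,interpolation=cv2.INTER_CUBIC))
for u,v in ((108,189),(207,207),(197,253),(96,235)): print("sheet",at("top",u,v,0),at("top",u,v,8))
print(at("side",239,178,8),at("side",290,142,8))
E
```

```text
sheet [592.318 449.155] [590.961 446.013]
sheet [548.971 184.806] [547.899 183.404]
sheet [429.039 205.936] [428.757 204.395]
sheet [470.322 472.657] [469.769 469.36 ]
[437.383 205.311] [585.833 453.512]
```

View pics/topc.png

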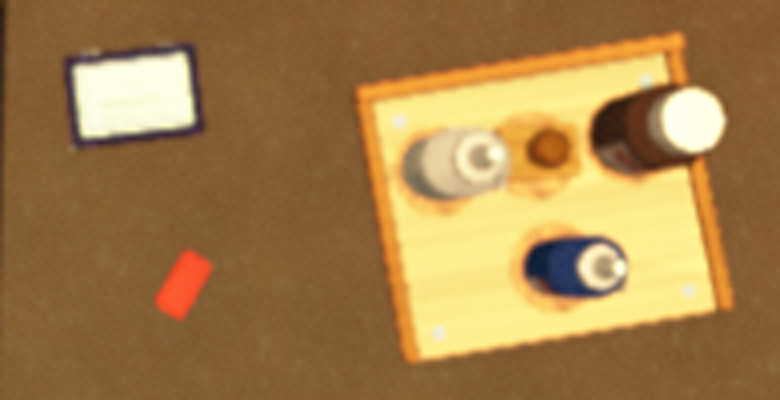

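View pics/sidec.png

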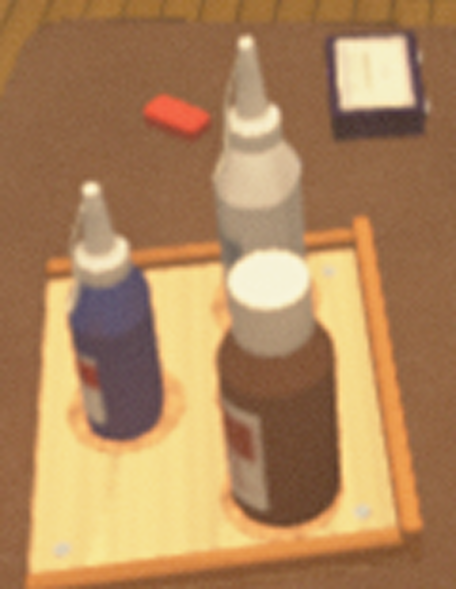

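Crop shows caddy corners (360,90),(682,38),(728,305),(408,360), pad top corners (67,58),(195,45),(202,130),(76,145), nozzle tips (487,155),(620,268), cap (687,120), handle (548,148).

```bash
python3 - <<'E'
from h import *
T=lambda u,v,z: at("top",265+u/4,205+v/4,z)
S=lambda u,v,z: at("side",155+u/3.8,210+v/3.8,z)
cl=np.array([T(360,90,28),T(682,38,28),T(728,305,20),T(408,360,20)]); print("caddy",cl)
e=cl[0]-cl[1]; e2=cl[3]-cl[2]; print([np.arctan2(-x[0],x[1]) for x in(e,e2)], np.linalg.norm(e),np.linalg.norm(cl[0]-cl[3]))
yaw=np.mean([np.arctan2(-x[0],x[1]) for x in(e,e2)])
M=np.array([[np.cos(yaw),-np.sin(yaw)],[np.sin(yaw),np.cos(yaw)]])
loc=np.array([[60,105],[60,-105],[-115,-105],[-115,105]]); o=(cl-loc@M.T).mean(0); print("o",o,yaw)
for n,p in dict(stamp=(0,0),left=(0,62),right=(0,-62),front=(-72,0)).items(): print(n,o+M@p)
p=np.array([T(67,58,21),T(195,45,21),T(202,130,21),T(76,145,21)]); print("pad",p,p.mean(0))
for x in (p[0]-p[1],p[3]-p[2]): print("padyaw",np.arctan2(-x[0],x[1]),np.linalg.norm(x))
print("padside",np.mean([S(330,38,21),S(412,34,21),S(424,120,21),S(335,122,21)],0))
print("tall",T(487,155,171),S(246,41,171)); print("small",T(620,268,143),S(91,188,143))
print("paint",T(687,120,135),S(270,277,135)); print("stamp",T(548,148,57))
print("eraser",T(184,285,13)); print("tape",at("top",289,146,25))
s=robot.sense();q=s["eef_rot"];print(R.from_quat([q[1],q[2],q[3],q[0]]).as_matrix())
E
```

```text
caddy [[ 499.627 -195.905]
 [ 536.172 -399.41 ]
 [ 369.474 -427.05 ]
 [ 332.081 -226.886]]
[np.float64(0.17768422914216994), np.float64(0.18468147938487953)] 206.7604942215724 170.3867495441836
o [ 461.388 -307.357] 0.18118285426352473
stamp [ 461.388 -307.357]
left [ 450.216 -246.372]
right [ 472.56  -368.343]
front [ 390.567 -320.331]
pad [[517.396 -10.906]
 [527.156 -92.14 ]
 [473.134 -97.124]
 [462.19  -17.652]] [494.969 -54.455]
padyaw 0.11957048583444303 81.81766838827133
padyaw 0.13685897742357947 80.22140862797494
padside [497.906 -60.88 ]
tall [ 451.223 -245.667] [ 450.917 -233.195]
small [ 390.776 -325.706] [ 389.214 -309.545]
paint [ 475.455 -367.747] [ 474.912 -355.477]
stamp [ 463.255 -306.753]
eraser [375.742 -87.252]
tape [708.653 -26.08 ]
[[ 0.967  0.255 -0.   ]
 [ 0.255 -0.967  0.001]
 [ 0.    -0.001 -1.   ]]
```

Emit:
jog_arm:
  motion:
    - [[0,0,-0.007],[0.93,0.67,0],91]
    - [[0,0,-0.007],[0.93,0.67,0],91]
    - [[0,0,-0.007],[0.93,0.67,0],91]
    - [[0,0,-0.007],[0.93,0.67,0],91]
    - [[0,0,-0.007],[0.93,0.67,0],91]
    - [[0,0,-0.007],[0.93,0.67,0],91]
    - [[0,0,-0.007],[0.93,0.67,0],91]
    - [[0,0,-0.007],[0.93,0.67,0],91]
    - [[0,0,-0.007],[0.93,0.67,0],91]
    - [[0,0,-0.007],[0.93,0.67,0],91]

```text
t: 1.1
tool_pos: [367.1, -339.2, 226.4]
eef_rot: [-0.0, 0.996, 0.094, -0.0]
force: [0.3, -0.8, 0.0]
grip_width: 0.99
gripper_force: 0.0
```

Emit:
jog_arm:
  motion:
    - [[0,0,-0.007],[0.93,0.67,0],91]
    - [[0,0,0],[0,0,0],91]
    - [[0,0,0],[0,0,0],91]
    - [[0,0,0],[0,0,0],91]
  squeeze: 15

```text
t: 1.5
tool_pos: [389.0, -323.8, 226.5]
eef_rot: [-0.0, 0.996, 0.09, -0.0]
force: [0.1, -0.7, 0.3]
grip_width: 0.989
gripper_force: 0.0
```

```bash
python3 - <<'E'
from h import *
from scipy.optimize import least_squares
T=(lambda u,v:("top",265+u/4,205+v/4)); S=(lambda u,v:("side",155+u/3.8,210+v/3.8))
for n,z,obs in (("tall",183,[T(487,155),S(246,41)]),("small",155,[T(620,268),S(91,188)]),("paint",147,[T(687,120),S(270,277)])):
    f=lambda p:np.concatenate([proj(c,[p[0],p[1],z])-[u,v] for c,u,v in obs])
    r=least_squares(f,[450,-300]); print(n,r.x,r.fun)
    x,y=r.x
    for h in range(60,172,10):
        p=proj("side",[x,y,12+h]); print(h,((p-[155,210])*3.8)[1].round(),end="; ")
    print()
s=robot.sense(); print(s["tool_pos"],s["eef_rot"])
ce=cam("wrist"); cv2.imwrite("pics/w1.png",vision.snapshot("wrist")[:,:,::-1])
for n,p in dict(tall=(450,-246,183),small=(391,-321,155),small0=(391,-321,12),paint=(474,-367,147)).items(): print(n,proj("wrist",p,ce))
E
```

```text
tall [ 452.249 -245.314] [ 0.977 -0.796 -0.614 -1.494]
60 214.0; 70 199.0; 80 184.0; 90 168.0; 100 153.0; 110 137.0; 120 121.0; 130 105.0; 140 88.0; 150 71.0; 160 54.0; 170 37.0; 
small [ 392.473 -322.604] [ 0.089 -0.791 -0.593 -0.277]
60 322.0; 70 306.0; 80 291.0; 90 275.0; 100 259.0; 110 243.0; 120 226.0; 130 209.0; 140 192.0; 150 175.0; 160 157.0; 170 139.0; 
paint [ 476.126 -365.865] [ 0.817 -0.719 -0.474 -0.886]
60 396.0; 70 381.0; 80 365.0; 90 349.0; 100 333.0; 110 316.0; 120 299.0; 130 282.0; 140 265.0; 150 247.0; 160 229.0; 170 211.0; 
[ 388.987 -323.766  226.526] [-0.     0.996  0.09  -0.   ]
tall [179.785 124.602]
small [277.851 214.466]
small0 [278.543 176.44 ]
paint [357.083 119.58 ]
```

View pics/w1.png

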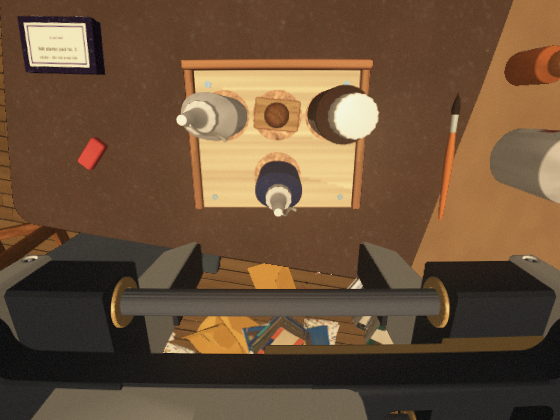

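Wrist view confirms the layout: tips at (181,120) tall, (279,212) small, cap (353,117), agreeing with the model to ~1–4 px; stamp's long side lies along the caddy's y.

Emit:
jog_arm:
  motion:
    - [[0,0,0],[0.06,0.04,-0.6],91]
    - [[0,0,0],[0.06,0.04,-0.6],91]
    - [[0,0,0],[0,0,-0.6],91]
    - [[0,0,0],[0,0,-0.6],91]
    - [[0,0,0],[0,0,-0.6],91]
    - [[0,0,0],[0,0,-0.6],91]
    - [[0,0,0],[0,0,-0.6],91]
    - [[0,0,0],[0,0,-0.4],91]
    - [[0,0,0],[0,0,-0.38],91]
    - [[0,0,0],[0,0,0],91]

```text
t: 2.55
tool_pos: [391.9, -321.3, 101.2]
eef_rot: [-0.001, 0.996, 0.09, -0.001]
force: [0.6, 1.1, -0.1]
grip_width: 0.989
gripper_force: 0.0
```

Emit:
jog_arm:
  motion:
    - [[0,0,0],[0,0,0],60]
    - [[0,0,0],[0,0,0],50]
    - [[0,0,0],[0,0,0],45]
    - [[0,0,0],[0,0,0],40]
    - [[0,0,0],[0,0,0],35]
    - [[0,0,0],[0,0,0],30]
    - [[0,0,0],[0,0,0],25]
    - [[0,0,0],[0,0,0],15]
    - [[0,0,0],[0,0,0],10]
    - [[0,0,0],[0,0,0],10]
  squeeze: 20

```text
t: 3.55
tool_pos: [392.5, -321.3, 102.1]
eef_rot: [-0.0, 0.996, 0.09, -0.0]
force: [-0.1, -0.3, -1.4]
grip_width: 0.279
gripper_force: 16.6
```

```bash
python3 - <<'E'
from h import *
cv2.imwrite("pics/s1.png",cv2.resize(vision.snapshot("side")[200:365,120:300,::-1],None,fx=3.3,fy=3.3))
E
```

```text
(no output)
```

View pics/s1.png

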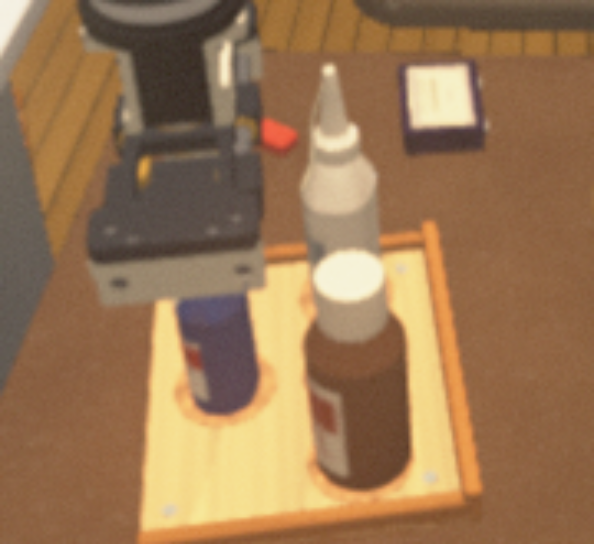

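Side view: the gripper holds the blue bottle (crop 220,350) by its collar, upright; other two bottles are untouched.

Emit:
jog_arm:
  motion:
    - [[0,0,0],[0,0,0.3],10]
    - [[0,0,0],[0,0,0.6],10]
    - [[0,0,0],[0,0,0.8],10]
    - [[0,0,0],[0,0,0.9],10]
    - [[0,0,0],[0,0,0.9],10]
    - [[0,0,0],[0,0,0.9],10]
    - [[0,0,0],[0,0,0.9],10]
    - [[0,0,0],[0,0,0.9],10]
    - [[0,0,0],[0,0,0.9],10]
    - [[0,0,0],[0,0,0.5],10]
  squeeze: 30

```text
t: 4.6
tool_pos: [392.9, -321.6, 294.7]
eef_rot: [0.001, 0.996, 0.09, 0.001]
force: [0.0, -0.3, -0.2]
grip_width: 0.265
gripper_force: 24.8
```

Emit:
jog_arm:
  motion:
    - [[0,0,0.02],[0.1,0.4,0],10]
    - [[0,0,0.04],[0.18,0.8,0],10]
    - [[0,0,0.041],[0.18,1,0],10]
    - [[0,0,0.041],[0.18,1,0],10]
    - [[0,0,0.041],[0.18,1,0],10]
    - [[0,0,0.041],[0.18,1,0],10]
    - [[0,0,0.041],[0.18,1,0],10]
    - [[0,0,0.041],[0.18,1,0],10]
    - [[0,0,0.041],[0.18,1,0],10]
    - [[0,0,0.041],[0.18,1,0],10]

```text
t: 5.6
tool_pos: [435.0, -89.5, 291.5]
eef_rot: [-0.001, 0.959, 0.282, -0.001]
force: [-0.3, 0.9, -1.2]
grip_width: 0.267
gripper_force: 24.8
```

Emit:
jog_arm:
  motion:
    - [[0,0,0.041],[0.18,1,0],10]
    - [[0,0,0.041],[0.18,1,0],10]
    - [[0,0,0.041],[0.18,1,0],10]
    - [[0,0,0.041],[0.18,1,0],10]
    - [[0,0,0.041],[0.18,1,0],10]
    - [[0,0,0.041],[0.18,1,0],10]
    - [[0,0,0.041],[0.18,1,0],10]
    - [[0,0,0.041],[0.18,1,0],10]
    - [[0,0,0.041],[0.18,1,0],10]
    - [[0,0,0.041],[0.18,1,0],10]

```text
t: 6.6
tool_pos: [479.7, 160.1, 291.4]
eef_rot: [-0.0, 0.882, 0.471, -0.001]
force: [0.5, 0.2, -1.5]
grip_width: 0.265
gripper_force: 24.8
```

Emit:
jog_arm:
  motion:
    - [[0,0,0.041],[0.18,1,0],10]
    - [[0,0,0.041],[0.18,1,0],10]
    - [[0,0,0.041],[0.18,1,0],10]
    - [[0,0,0.041],[0.18,1,0],10]
    - [[0,0,0.041],[0.18,1,0],10]
    - [[0,0,0.041],[0.18,1,0],10]
    - [[0,0,0.041],[0.18,1,0],10]
    - [[0,0,0.041],[0.18,1,0],10]
    - [[0,0,0.041],[0.18,0.7,0],10]
    - [[0,0,0.04],[0.1,0.35,0],10]

```text
t: 7.6
tool_pos: [522.4, 386.8, 290.6]
eef_rot: [-0.0, 0.767, 0.641, -0.001]
force: [-0.4, 0.1, -1.1]
grip_width: 0.261
gripper_force: 24.8
```

```bash
python3 - <<'E'
from h import *
s=robot.sense(); print(s["t"],s["tool_pos"],s["eef_rot"],s["grip_width"],s["force"])
cv2.imwrite("pics/w2.png",vision.snapshot("wrist")[:,:,::-1])
E
```

```text
7.6 [522.413 386.79  290.643] [-0.     0.767  0.641 -0.001] 0.26119867194072954 [-0.449  0.085 -1.055]
```

View pics/w2.png

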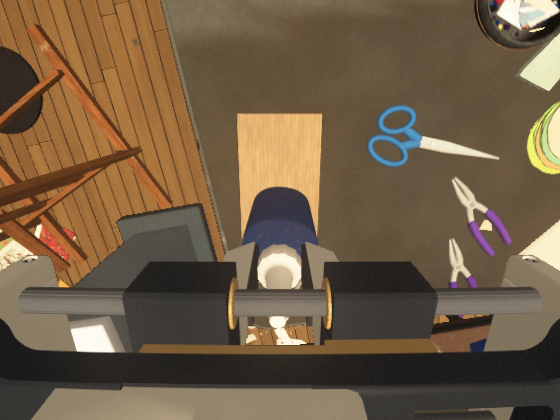

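Wrist view: the sheet lies straight below, far corners at (238,113) and (321,113), the blue bottle upright between the fingers.

```bash
python3 - <<'E'
from h import *
ce=cam("wrist"); a,b=at("wrist",238,113,8,ce),at("wrist",321,113,8,ce); print(a,b,np.linalg.norm(a-b))
m=(a+b)/2; d=np.array([b[1]-a[1],a[0]-b[0]]);d/=np.linalg.norm(d); d*=np.sign(d[1]); print(m,d,"centre",m-135*d)
for k in(-85,0,85): print(m-135*d+k*d)
E
```

```text
[478.665 474.937] [592.67  454.601] 115.80396669848508
[535.667 464.769] [0.176 0.984] centre [511.961 331.867]
[497.035 248.187]
[511.961 331.867]
[526.887 415.546]
```

Emit:
jog_arm:
  motion:
    - [[0,0,0],[0.06,0.5,-0.4],10]
    - [[0,0,0],[0.06,0.5,-0.8],10]
    - [[0,0,0],[0,0,-1],10]
    - [[0,0,0],[0,0,-1],10]
    - [[0,0,0],[0,0,-1],10]
    - [[0,0,0],[0,0,-1],10]
    - [[0,0,0],[0,0,-0.8],10]
    - [[0,0,0],[0,0,-0.7],10]
    - [[0,0,0],[0,0,-0.4],10]
    - [[0,0,0],[0,0,-0.2],10]

```text
t: 8.65
tool_pos: [525.8, 409.6, 108.2]
eef_rot: [-0.0, 0.769, 0.639, -0.001]
force: [0.8, -0.4, -1.2]
grip_width: 0.255
gripper_force: 24.8
```

Emit:
jog_arm:
  motion:
    - [[0,0,0],[0,0,-0.1],10]
    - [[0,0,0],[0,0,0],10]
    - [[0,0,0],[0,0,0],10]

```text
t: 8.95
tool_pos: [527.0, 410.1, 108.1]
eef_rot: [0.0, 0.769, 0.639, 0.001]
force: [0.2, -1.1, -0.7]
grip_width: 0.254
gripper_force: 24.7
```

Emit:
jog_arm:
  motion:
    - [[0,0,0],[0,0,-0.1],10]
    - [[0,0,0],[0,0,-0.05],10]
    - [[0,0,0],[0,0,0],10]

```text
t: 9.25
tool_pos: [526.5, 409.8, 103.4]
eef_rot: [0.0, 0.769, 0.64, -0.0]
force: [-0.3, 0.2, -0.8]
grip_width: 0.256
gripper_force: 24.7
```

```bash
python3 - <<'E'
from h import *
s=robot.sense(); print(s["tool_pos"],s["force"],s["grip_width"])
cv2.imwrite("pics/s2.png",cv2.resize(vision.snapshot("side")[90:230,220:340,::-1],None,fx=4,fy=4))
print([(proj("side",[526,411,z])-[220,90])*4 for z in (8,93,151)])
E
```

```text
[526.534 409.782 103.402] [-0.281  0.166 -0.759] 0.25615466627760713
[array([207.461, 228.922]), array([207.645, 131.634]), array([207.781,  61.284])]
```

View pics/s2.png

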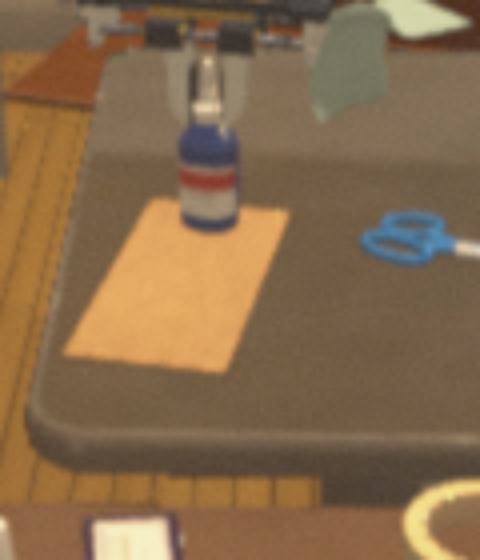

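Side view: blue bottle upright over the far half of the sheet (base at crop 209,228), a few mm above or at the surface.

Emit:
jog_arm:
  motion:
    - [[0,0,0],[0,0,-0.1],10]
    - [[0,0,0],[0,0,0],10]

```text
t: 9.5
tool_pos: [526.5, 409.7, 100.6]
eef_rot: [-0.0, 0.769, 0.64, -0.0]
force: [-0.2, 0.3, -2.2]
grip_width: 0.253
gripper_force: 24.7
```

Emit:
jog_arm:
  motion:
    - [[0,0,0],[0,0,-0.08],10]
    - [[0,0,0],[0,0,0],10]

```text
t: 9.7
tool_pos: [526.9, 410.1, 99.4]
eef_rot: [0.0, 0.769, 0.64, 0.001]
force: [-0.2, -0.5, 1.1]
grip_width: 0.256
gripper_force: 25.3
```

Emit:
jog_arm:
  motion:
    - [[0,0,0],[0,0,0],10]
    - [[0,0,0],[0,0,0],10]

```text
t: 9.9
tool_pos: [526.8, 410.0, 99.3]
eef_rot: [0.0, 0.769, 0.64, 0.0]
force: [-0.2, 0.1, 2.7]
grip_width: 0.256
gripper_force: 25.6
```

Contact felt (weight gone). Release, rise, go to the tall bottle.

Emit:
jog_arm:
  motion:
    - [[0,0,0],[0,0,0],40]
    - [[0,0,0],[0,0,0],60]
    - [[0,0,0],[0,0,0],91]
    - [[0,0,0],[0,0,0.2],91]
    - [[0,0,0],[0,0,0.8],91]
    - [[0,0,0],[0,0,1],91]
    - [[0,0,0],[0,0,1],91]
    - [[0,0,0],[0,0,1],91]
    - [[0,0,0],[0,0,1],91]
    - [[0,0,0],[0,0,1],91]

```text
t: 10.9
tool_pos: [526.5, 409.7, 250.4]
eef_rot: [0.0, 0.769, 0.64, 0.0]
force: [-0.5, -0.2, -0.2]
grip_width: 0.987
gripper_force: 0.0
```

Emit:
jog_arm:
  motion:
    - [[0,0,-0.045],[-0.11,-0.97,0],91]
    - [[0,0,-0.045],[-0.11,-0.97,0],91]
    - [[0,0,-0.045],[-0.11,-0.97,0],91]
    - [[0,0,-0.045],[-0.11,-0.97,0],91]
    - [[0,0,-0.045],[-0.11,-0.97,0],91]
    - [[0,0,-0.045],[-0.11,-0.97,0],91]
    - [[0,0,-0.045],[-0.11,-0.97,0],91]
    - [[0,0,-0.045],[-0.11,-0.97,0],91]
    - [[0,0,-0.045],[-0.11,-0.97,0],91]
    - [[0,0,-0.045],[-0.11,-0.97,0],91]

```text
t: 11.9
tool_pos: [498.9, 166.3, 249.4]
eef_rot: [0.0, 0.892, 0.451, 0.0]
force: [0.2, -0.5, -0.1]
grip_width: 0.992
gripper_force: 0.0
```

Emit:
jog_arm:
  motion:
    - [[0,0,-0.045],[-0.11,-0.97,0],91]
    - [[0,0,-0.045],[-0.11,-0.97,0],91]
    - [[0,0,-0.045],[-0.11,-0.97,0],91]
    - [[0,0,-0.045],[-0.11,-0.97,0],91]
    - [[0,0,-0.045],[-0.11,-0.97,0],91]
    - [[0,0,-0.045],[-0.11,-0.97,0],91]
    - [[0,0,-0.045],[-0.11,-0.97,0],91]
    - [[0,0,-0.045],[-0.11,-0.97,0],91]
    - [[0,0,-0.045],[-0.11,-0.97,0],91]
    - [[0,0,-0.045],[-0.11,-0.97,0],91]

```text
t: 12.9
tool_pos: [471.4, -76.1, 249.4]
eef_rot: [0.0, 0.971, 0.241, 0.0]
force: [-0.0, 0.3, -0.0]
grip_width: 0.987
gripper_force: 0.0
```

Emit:
jog_arm:
  motion:
    - [[0,0,-0.045],[-0.11,-0.97,0],91]
    - [[0,0,-0.045],[-0.11,-0.97,0],91]
    - [[0,0,-0.045],[-0.11,-0.97,0],91]
    - [[0,0,-0.045],[-0.11,-0.97,0],91]
    - [[0,0,-0.045],[-0.11,-0.97,0],91]
    - [[0,0,-0.045],[-0.11,-0.97,0],91]
    - [[0,0,-0.038],[-0.14,-0.97,0],91]
    - [[0,0,0],[0,0,0],91]
    - [[0,0,0],[0,0,0],91]
    - [[0,0,0],[0,0,0],91]

```text
t: 13.9
tool_pos: [451.7, -244.1, 249.1]
eef_rot: [-0.0, 0.996, 0.09, 0.0]
force: [-1.1, 0.4, 0.6]
grip_width: 0.991
gripper_force: 0.0
```

```bash
python3 - <<'E'
from h import *
s=robot.sense(); print(s["t"],s["tool_pos"],s["eef_rot"],s["grip_width"])
ce=cam("wrist"); cv2.imwrite("pics/w3.png",vision.snapshot("wrist")[:,:,::-1])
for n,p in dict(tall=(452,-245.5,183),paint=(475,-366,147),stamp=(462,-306,69)).items(): print(n,proj("wrist",p,ce))
cv2.imwrite("pics/s3.png",vision.snapshot("side")[:,:,::-1])
E
```

```text
13.9 [ 451.669 -244.11   249.144] [-0.     0.996  0.09   0.   ] 0.9912687173126115
tall [282.619 219.671]
paint [417.404 204.76 ]
stamp [335.088 185.92 ]
```

View pics/w3.png

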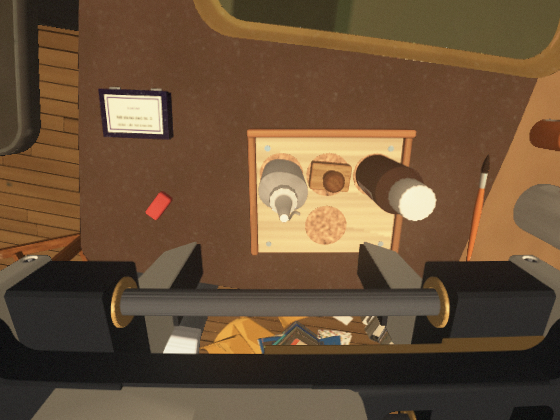

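Wrist view: nozzle tip at (284,218), 1 px from prediction; paint cap at (414,199); stamp handle (334,181).

Emit:
jog_arm:
  motion:
    - [[0,0,0],[0,-0.07,-0.4],91]
    - [[0,0,0],[0,0,-0.8],91]
    - [[0,0,0],[0,0,-0.8],91]
    - [[0,0,0],[0,0,-0.8],91]
    - [[0,0,0],[0,0,-0.8],91]
    - [[0,0,0],[0,0,-0.7],91]
    - [[0,0,0],[0,0,-0.4],91]
    - [[0,0,0],[0,0,-0.3],91]
    - [[0,0,0],[0,0,0],91]
    - [[0,0,0],[0,0,0],91]

```text
t: 15.0
tool_pos: [451.9, -246.8, 124.4]
eef_rot: [0.0, 0.996, 0.09, 0.0]
force: [0.1, -0.2, 0.6]
grip_width: 0.992
gripper_force: 0.0
```

Emit:
jog_arm:
  motion:
    - [[0,0,0],[0,0,0],60]
    - [[0,0,0],[0,0,0],50]
    - [[0,0,0],[0,0,0],45]
    - [[0,0,0],[0,0,0],40]
    - [[0,0,0],[0,0,0],35]
    - [[0,0,0],[0,0,0],30]
    - [[0,0,0],[0,0,0],25]
    - [[0,0,0],[0,0,0],15]
    - [[0,0,0],[0,0,0],10]
    - [[0,0,0],[0,0,0],10]
  squeeze: 30

```text
t: 16.0
tool_pos: [451.5, -246.6, 123.9]
eef_rot: [-0.0, 0.996, 0.09, -0.0]
force: [0.4, 0.1, -1.7]
grip_width: 0.239
gripper_force: 25.7
```

Emit:
jog_arm:
  motion:
    - [[0,0,0],[0,0,0.1],10]
    - [[0,0,0],[0,0,0.2],10]
    - [[0,0,0],[0,0,0.3],10]
    - [[0,0,0],[0,0,0.2],10]
    - [[0,0,0],[0,0,0],10]

```text
t: 16.5
tool_pos: [452.1, -247.0, 145.1]
eef_rot: [0.001, 0.996, 0.09, 0.001]
force: [-0.7, -0.7, -0.9]
grip_width: 0.236
gripper_force: 25.7
```

```bash
python3 - <<'E'
from h import *
cv2.imwrite("pics/s4.png",cv2.resize(vision.snapshot("side")[180:365,120:300,::-1],None,fx=3,fy=3))
E
```

```text
(no output)
```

View pics/s4.png

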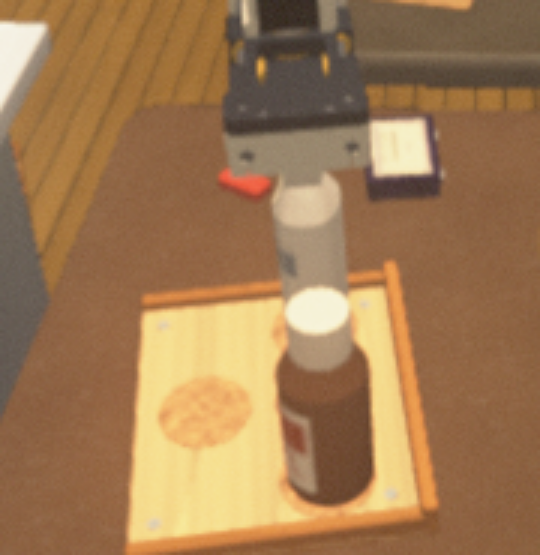

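Side view: white bottle held upright, lifted; paint bottle untouched. Carry to slot B.

Emit:
jog_arm:
  motion:
    - [[0,0,0],[0,0,0.4],10]
    - [[0,0,0],[0,0,0.7],10]
    - [[0,0,0],[0,0,0.8],10]
    - [[0,0,0],[0,0,0.6],10]
    - [[0,0,0.03],[0.1,0.4,0],10]
    - [[0,0,0.05],[0.1,0.8,0],10]
    - [[0,0,0.053],[0.1,1,0],10]
    - [[0,0,0.053],[0.1,1,0],10]
    - [[0,0,0.053],[0.1,1,0],10]
    - [[0,0,0.053],[0.1,1,0],10]

```text
t: 17.55
tool_pos: [466.2, -114.8, 205.8]
eef_rot: [-0.001, 0.972, 0.235, -0.001]
force: [-0.2, -0.2, -1.3]
grip_width: 0.239
gripper_force: 25.7
```

Emit:
jog_arm:
  motion:
    - [[0,0,0.053],[0.1,1,0],10]
    - [[0,0,0.053],[0.1,1,0],10]
    - [[0,0,0.053],[0.1,1,0],10]
    - [[0,0,0.053],[0.1,1,0],10]
    - [[0,0,0.053],[0.1,1,0],10]
    - [[0,0,0.053],[0.1,1,0],10]
    - [[0,0,0.053],[0.1,1,0],10]
    - [[0,0,0.053],[0.1,1,0],10]
    - [[0,0,0.053],[0.1,1,0],10]
    - [[0,0,0.053],[0.1,1,0],10]

```text
t: 18.55
tool_pos: [490.8, 135.0, 205.7]
eef_rot: [-0.0, 0.876, 0.482, -0.001]
force: [-0.2, -0.1, -0.7]
grip_width: 0.235
gripper_force: 25.7
```

Emit:
jog_arm:
  motion:
    - [[0,0,0.053],[0.1,1,0],10]
    - [[0,0,0.053],[0.1,1,0],10]
    - [[0,0,0.053],[0.1,1,0],10]
    - [[0,0,0.053],[0.1,1,0],10]
    - [[0,0,0.053],[0.1,1,0],10]
    - [[0,0,0.053],[0.1,1,0],10]
    - [[0,0,0.015],[0,0.6,0],10]
    - [[0,0,0],[0,0.25,0],10]
    - [[0,0,0],[0,0,0],10]
    - [[0,0,0],[0,0,0],10]

```text
t: 19.55
tool_pos: [506.4, 303.8, 206.3]
eef_rot: [0.0, 0.786, 0.619, -0.0]
force: [0.5, -0.8, -1.0]
grip_width: 0.239
gripper_force: 25.7
```

Emit:
jog_arm:
  motion:
    - [[0,0,0.03],[0.1,0.5,-0.3],10]
    - [[0,0,0.03],[0.08,0.5,-0.6],10]
    - [[0,0,0],[0,0,-0.7],10]
    - [[0,0,0],[0,0,-0.7],10]
    - [[0,0,0],[0,0,-0.5],10]
    - [[0,0,0],[0,0,-0.3],10]
    - [[0,0,0],[0,0,-0.2],10]
    - [[0,0,0],[0,0,-0.05],10]
    - [[0,0,0],[0,0,0],10]
    - [[0,0,0],[0,0,0],10]

```text
t: 20.55
tool_pos: [511.5, 329.8, 123.5]
eef_rot: [0.0, 0.767, 0.642, 0.001]
force: [0.3, -0.8, -2.4]
grip_width: 0.238
gripper_force: 25.7
```

Emit:
jog_arm:
  motion:
    - [[0,0,0],[0,0,-0.08],10]
    - [[0,0,0],[0,0,0],10]

```text
t: 20.75
tool_pos: [511.1, 329.5, 120.8]
eef_rot: [0.0, 0.767, 0.642, 0.0]
force: [0.4, 0.3, -0.5]
grip_width: 0.238
gripper_force: 25.7
```

Emit:
jog_arm:
  motion:
    - [[0,0,0],[0,0,0],10]
    - [[0,0,0],[0,0,0],10]

```text
t: 20.95
tool_pos: [511.2, 329.6, 120.8]
eef_rot: [0.0, 0.767, 0.642, 0.0]
force: [-0.2, -0.1, -0.0]
grip_width: 0.24
gripper_force: 25.7
```

Emit:
jog_arm:
  motion:
    - [[0,0,0],[0,0,-0.04],10]
    - [[0,0,0],[0,0,0],10]
    - [[0,0,0],[0,0,0],10]

```text
t: 21.25
tool_pos: [511.1, 329.6, 119.7]
eef_rot: [0.0, 0.767, 0.642, 0.0]
force: [0.7, -1.3, -0.9]
grip_width: 0.242
gripper_force: 25.8
```

Emit:
jog_arm:
  motion:
    - [[0,0,0],[0,0,-0.04],10]
    - [[0,0,0],[0,0,0],10]
    - [[0,0,0],[0,0,0],10]

```text
t: 21.55
tool_pos: [511.5, 329.8, 119.6]
eef_rot: [0.0, 0.767, 0.642, 0.001]
force: [-0.8, -0.5, 4.9]
grip_width: 0.236
gripper_force: 27.3
```

Contact. Release, rise, return to the paint bottle.

Emit:
jog_arm:
  motion:
    - [[0,0,0],[0,0,0],40]
    - [[0,0,0],[0,0,0],60]
    - [[0,0,0],[0,0,0],91]
    - [[0,0,0],[0,0,0.2],91]
    - [[0,0,0],[0,0,0.8],91]
    - [[0,0,0],[0,0,1],91]
    - [[0,0,0],[0,0,1],91]
    - [[0,0,0],[0,0,1],91]
    - [[0,0,0],[0,0,1],91]
    - [[0,0,0],[0,0,0],91]

```text
t: 22.55
tool_pos: [512.6, 330.3, 247.9]
eef_rot: [0.001, 0.766, 0.642, 0.004]
force: [0.9, 0.0, 0.4]
grip_width: 0.986
gripper_force: 0.0
```

Emit:
jog_arm:
  motion:
    - [[0,0,-0.043],[-0.05,-1,0],91]
    - [[0,0,-0.043],[-0.05,-1,0],91]
    - [[0,0,-0.043],[-0.05,-1,0],91]
    - [[0,0,-0.043],[-0.05,-1,0],91]
    - [[0,0,-0.043],[-0.05,-1,0],91]
    - [[0,0,-0.043],[-0.05,-1,0],91]
    - [[0,0,-0.043],[-0.05,-1,0],91]
    - [[0,0,-0.043],[-0.05,-1,0],91]
    - [[0,0,-0.043],[-0.05,-1,0],91]
    - [[0,0,-0.043],[-0.05,-1,0],91]

```text
t: 23.55
tool_pos: [498.1, 78.6, 243.0]
eef_rot: [-0.0, 0.886, 0.463, -0.001]
force: [0.4, 0.1, 0.1]
grip_width: 0.993
gripper_force: 0.0
```

Emit:
jog_arm:
  motion:
    - [[0,0,-0.043],[-0.05,-1,0],91]
    - [[0,0,-0.043],[-0.05,-1,0],91]
    - [[0,0,-0.043],[-0.05,-1,0],91]
    - [[0,0,-0.043],[-0.05,-1,0],91]
    - [[0,0,-0.043],[-0.05,-1,0],91]
    - [[0,0,-0.043],[-0.05,-1,0],91]
    - [[0,0,-0.043],[-0.05,-1,0],91]
    - [[0,0,-0.043],[-0.05,-1,0],91]
    - [[0,0,-0.043],[-0.05,-1,0],91]
    - [[0,0,-0.043],[-0.05,-1,0],91]

```text
t: 24.55
tool_pos: [485.6, -171.3, 243.0]
eef_rot: [-0.0, 0.965, 0.263, -0.0]
force: [0.4, -0.1, 0.5]
grip_width: 0.989
gripper_force: 0.0
```

Emit:
jog_arm:
  motion:
    - [[0,0,-0.043],[-0.05,-1,0],91]
    - [[0,0,-0.043],[-0.05,-1,0],91]
    - [[0,0,-0.043],[-0.05,-1,0],91]
    - [[0,0,-0.043],[-0.05,-1,0],91]
    - [[0,0,-0.043],[-0.05,-1,0],91]
    - [[0,0,-0.043],[-0.05,-1,0],91]
    - [[0,0,-0.043],[-0.05,-1,0],91]
    - [[0,0,-0.05],[-0.05,-0.8,0],91]
    - [[0,0,0],[0,0,0],91]
    - [[0,0,0],[0,0,0],91]

```text
t: 25.55
tool_pos: [475.8, -365.0, 242.8]
eef_rot: [-0.001, 0.996, 0.092, -0.0]
force: [-0.4, -0.4, 0.7]
grip_width: 0.994
gripper_force: 0.0
```

```bash
python3 - <<'E'
from h import *
s=robot.sense(); print(s["t"],s["tool_pos"],s["eef_rot"],s["grip_width"])
ce=cam("wrist"); a=vision.snapshot("wrist")[:,:,::-1].copy()
b=cv2.resize(vision.snapshot("side")[80:220,215:345,::-1],(234,252))
a[160:412,320:554]=b
cv2.imwrite("pics/w4.png",a)
for n,p in dict(paint=(475.5,-366,147),stamp=(462,-306,69)).items(): print(n,proj("wrist",p,ce))
E
```

```text
25.55 [ 475.78  -365.011  242.759] [-0.001  0.996  0.092 -0.   ] 0.9935956716384057
paint [281.901 208.438]
stamp [227.186 188.649]
```

View pics/w4.png

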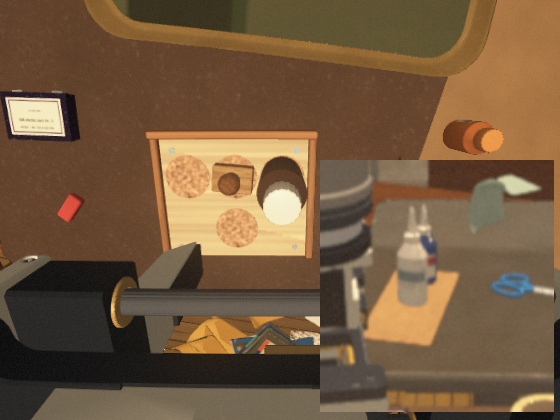

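Wrist view: cap at (282,207) as predicted; inset shows white and blue bottles standing on the sheet.

Emit:
jog_arm:
  motion:
    - [[0,0,0],[0,-0.04,-0.4],91]
    - [[0,0,0],[0,0,-0.8],91]
    - [[0,0,0],[0,0,-0.8],91]
    - [[0,0,0],[0,0,-0.8],91]
    - [[0,0,0],[0,0,-0.8],91]
    - [[0,0,0],[0,0,-0.7],91]
    - [[0,0,0],[0,0,-0.4],91]
    - [[0,0,0],[0,0,-0.22],91]
    - [[0,0,0],[0,0,0],91]
    - [[0,0,0],[0,0,0],91]

```text
t: 26.65
tool_pos: [476.5, -366.6, 121.5]
eef_rot: [0.001, 0.996, 0.092, 0.0]
force: [0.6, -0.1, 0.1]
grip_width: 0.987
gripper_force: 0.0
```

Emit:
jog_arm:
  motion:
    - [[0,0,0],[0,0,0],60]
    - [[0,0,0],[0,0,0],50]
    - [[0,0,0],[0,0,0],45]
    - [[0,0,0],[0,0,0],40]
    - [[0,0,0],[0,0,0],35]
    - [[0,0,0],[0,0,0],30]
    - [[0,0,0],[0,0,0],25]
    - [[0,0,0],[0,0,0],20]
    - [[0,0,0],[0,0,0],20]
    - [[0,0,0],[0,0,0],20]
  squeeze: 30

```text
t: 27.65
tool_pos: [476.4, -366.8, 121.7]
eef_rot: [0.001, 0.996, 0.092, 0.0]
force: [-0.2, 0.5, 5.2]
grip_width: 0.227
gripper_force: 2.7
```

Emit:
jog_arm:
  motion:
    - [[0,0,0],[0,0,0.2],20]
    - [[0,0,0],[0,0,0.4],20]
    - [[0,0,0],[0,0,0.7],20]
    - [[0,0,0],[0,0,0.8],20]
    - [[0,0,0],[0,0,0.8],20]
    - [[0,0,0],[0,0,0.6],20]
    - [[0,0,0],[0,0,0.4],20]
    - [[0,0,0],[0,0,0.2],20]
    - [[0,0,0],[0,0,0],20]

```text
t: 28.55
tool_pos: [476.2, -366.5, 223.8]
eef_rot: [0.0, 0.996, 0.092, 0.0]
force: [-0.3, 0.1, 0.3]
grip_width: 0.219
gripper_force: 0.0
```

```bash
python3 - <<'E'
from h import *
cv2.imwrite("pics/s5.png",cv2.resize(vision.snapshot("side")[150:365,110:320,::-1],None,fx=2.7,fy=2.7))
E
```

```text
(no output)
```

View pics/s5.png

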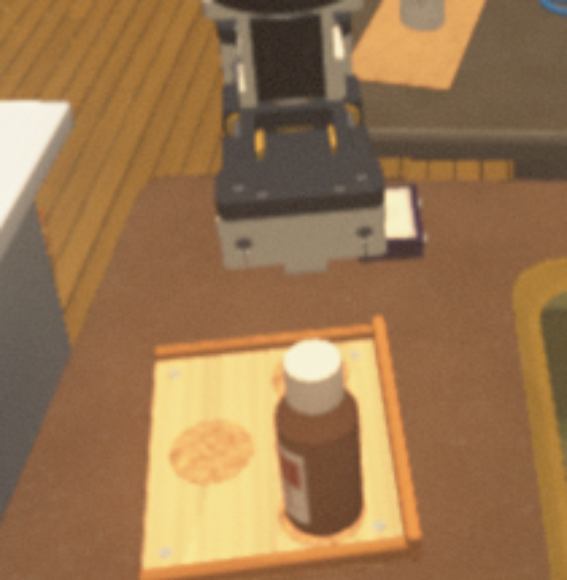

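The paint bottle still stands on its rest (crop 318,440), upright; the cap gave no hold. Grip its straight body instead, as low as the palm allows.

Emit:
jog_arm:
  motion:
    - [[0,0,0],[0,0,0],91]
    - [[0,0,0],[0,0,0],91]
    - [[0,0,0],[0,0,0],91]
    - [[0,0,0],[0,0,0],91]
    - [[0,0,0],[0,0,0],91]
    - [[0,0,0],[0,0,0],91]

```text
t: 29.2
tool_pos: [476.1, -366.4, 223.2]
eef_rot: [0.0, 0.996, 0.092, -0.0]
force: [-0.2, 0.2, -0.1]
grip_width: 0.691
gripper_force: 0.0
```

Emit:
jog_arm:
  motion:
    - [[0,0,0],[0,0,-0.4],91]
    - [[0,0,0],[0,0,-0.8],91]
    - [[0,0,0],[0,0,-0.8],91]
    - [[0,0,0],[0,0,-0.8],91]
    - [[0,0,0],[0,0,-0.8],91]
    - [[0,0,0],[0,0,-0.7],91]
    - [[0,0,0],[0,0,-0.4],91]
    - [[0,0,0],[0,0,-0.4],91]
    - [[0,0,0],[0,0,-0.3],91]
    - [[0,0,0],[0,0,0],91]

```text
t: 30.2
tool_pos: [475.8, -366.1, 87.4]
eef_rot: [-0.001, 0.996, 0.092, -0.0]
force: [0.0, 0.3, 0.3]
grip_width: 0.989
gripper_force: 0.0
```

Emit:
jog_arm:
  motion:
    - [[0,0,0],[0,0,-0.1],91]
    - [[0,0,0],[0,0,0],91]
    - [[0,0,0],[0,0,0],91]

```text
t: 30.5
tool_pos: [476.3, -366.6, 86.2]
eef_rot: [0.0, 0.996, 0.092, 0.0]
force: [-0.1, -0.0, 0.5]
grip_width: 0.99
gripper_force: 0.0
```

Emit:
jog_arm:
  motion:
    - [[0,0,0],[0,0,0],65]
    - [[0,0,0],[0,0,0],60]
    - [[0,0,0],[0,0,0],55]
    - [[0,0,0],[0,0,0],50]
    - [[0,0,0],[0,0,0],45]
    - [[0,0,0],[0,0,0],40]
    - [[0,0,0],[0,0,0],35]
    - [[0,0,0],[0,0,0],35]
  squeeze: 25

```text
t: 31.3
tool_pos: [476.1, -366.4, 85.7]
eef_rot: [0.0, 0.996, 0.092, -0.0]
force: [0.6, 0.5, 0.6]
grip_width: 0.557
gripper_force: 25.0
```

Emit:
jog_arm:
  motion:
    - [[0,0,0],[0,0,0.1],35]
    - [[0,0,0],[0,0,0.2],35]
    - [[0,0,0],[0,0,0.2],35]
    - [[0,0,0],[0,0,0.1],35]
    - [[0,0,0],[0,0,0],35]

```text
t: 31.8
tool_pos: [476.4, -366.7, 101.5]
eef_rot: [0.001, 0.996, 0.092, 0.0]
force: [-0.7, 0.6, -0.1]
grip_width: 0.555
gripper_force: 25.0
```

Emit:
jog_arm:
  motion:
    - [[0,0,0],[0,0,0.4],35]
    - [[0,0,0],[0,0,0.8],35]
    - [[0,0,0],[0,0,0.9],35]
    - [[0,0,0],[0,0,0.9],35]
    - [[0,0,0],[0,0,0.7],35]
    - [[0,0,0],[0,0,0.2],35]
    - [[0,0,0.03],[0.03,0.4,0],35]
    - [[0,0,0.05],[0.03,0.8,0],35]
    - [[0,0,0.05],[0.03,1,0],35]
    - [[0,0,0.05],[0.03,1,0],35]

```text
t: 32.8
tool_pos: [478.4, -284.5, 196.7]
eef_rot: [-0.001, 0.983, 0.182, -0.001]
force: [-0.2, 0.2, -0.6]
grip_width: 0.556
gripper_force: 25.0
```

Emit:
jog_arm:
  motion:
    - [[0,0,0.05],[0.03,1,0],35]
    - [[0,0,0.05],[0.03,1,0],35]
    - [[0,0,0.05],[0.03,1,0],35]
    - [[0,0,0.05],[0.03,1,0],35]
    - [[0,0,0.05],[0.03,1,0],35]
    - [[0,0,0.05],[0.03,1,0],35]
    - [[0,0,0.05],[0.03,1,0],35]
    - [[0,0,0.05],[0.03,1,0],35]
    - [[0,0,0.05],[0.03,1,0],35]
    - [[0,0,0.05],[0.03,1,0],35]

```text
t: 33.8
tool_pos: [485.4, -34.6, 197.1]
eef_rot: [-0.001, 0.907, 0.42, -0.001]
force: [0.2, -0.2, -0.9]
grip_width: 0.557
gripper_force: 25.0
```

Emit:
jog_arm:
  motion:
    - [[0,0,0.05],[0.04,1,0],35]
    - [[0,0,0.05],[0.04,1,0],35]
    - [[0,0,0.05],[0.04,1,0],35]
    - [[0,0,0.05],[0.04,1,0],35]
    - [[0,0,0.05],[0.04,1,0],35]
    - [[0,0,0.05],[0.04,1,0],35]
    - [[0,0,0.05],[0.04,1,0],35]
    - [[0,0,0.05],[0.04,1,0],35]
    - [[0,0,0.05],[0.04,0.8,0],35]
    - [[0,0,0.03],[0.04,0.4,0],35]

```text
t: 34.8
tool_pos: [495.3, 195.3, 197.0]
eef_rot: [-0.001, 0.781, 0.624, -0.001]
force: [-0.5, -0.6, -1.2]
grip_width: 0.556
gripper_force: 25.0
```

Emit:
jog_arm:
  motion:
    - [[0,0,0],[0,0.3,0],35]
    - [[0,0,0],[0,0.2,0],35]
    - [[0,0,0],[0,0,0],35]
    - [[0,0,0],[0,0,0],35]

```text
t: 35.2
tool_pos: [496.6, 205.5, 198.2]
eef_rot: [0.0, 0.783, 0.622, -0.0]
force: [-0.6, 0.4, -0.5]
grip_width: 0.559
gripper_force: 25.0
```

Emit:
jog_arm:
  motion:
    - [[0,0,0.025],[0,0.6,0],35]
    - [[0,0,0.025],[0,0.6,0],35]
    - [[0,0,0],[0,0.4,-0.3],35]
    - [[0,0,0],[0,0,-0.8],35]
    - [[0,0,0],[0,0,-0.9],35]
    - [[0,0,0],[0,0,-0.9],35]
    - [[0,0,0],[0,0,-0.7],35]
    - [[0,0,0],[0,0,-0.5],35]
    - [[0,0,0],[0,0,-0.3],35]
    - [[0,0,0],[0,0,-0.1],35]

```text
t: 36.2
tool_pos: [496.4, 246.3, 85.0]
eef_rot: [-0.0, 0.767, 0.642, -0.0]
force: [0.2, -0.5, -0.8]
grip_width: 0.548
gripper_force: 25.0
```

Emit:
jog_arm:
  motion:
    - [[0,0,0],[0,0,0],35]
    - [[0,0,0],[0,0,0],35]

```text
t: 36.4
tool_pos: [497.1, 246.3, 86.5]
eef_rot: [0.0, 0.767, 0.642, 0.001]
force: [0.0, 0.5, -1.1]
grip_width: 0.556
gripper_force: 25.0
```

Emit:
jog_arm:
  motion:
    - [[0,0,0],[0,0,-0.05],35]
    - [[0,0,0],[0,0,0],35]
    - [[0,0,0],[0,0,0],35]

```text
t: 36.7
tool_pos: [496.8, 246.1, 84.8]
eef_rot: [0.0, 0.767, 0.642, 0.0]
force: [-0.7, 0.2, -0.5]
grip_width: 0.553
gripper_force: 25.0
```

Emit:
jog_arm:
  motion:
    - [[0,0,0],[0,0,-0.08],35]
    - [[0,0,0],[0,0,0],35]
    - [[0,0,0],[0,0,0],35]

```text
t: 37.0
tool_pos: [496.6, 246.0, 82.4]
eef_rot: [-0.0, 0.767, 0.642, -0.0]
force: [-0.1, 0.3, -0.8]
grip_width: 0.557
gripper_force: 25.0
```

Emit:
jog_arm:
  motion:
    - [[0,0,0],[0,0,-0.06],35]
    - [[0,0,0],[0,0,0],35]
    - [[0,0,0],[0,0,0],35]

```text
t: 37.3
tool_pos: [496.8, 246.2, 81.7]
eef_rot: [0.0, 0.767, 0.642, 0.0]
force: [-2.7, -0.5, 5.8]
grip_width: 0.557
gripper_force: 25.0
```

Contact. Release, rise and go to the stamp with the fingers turned across its block.

Emit:
jog_arm:
  motion:
    - [[0,0,0],[0,0,0],60]
    - [[0,0,0],[0,0,0],80]
    - [[0,0,0],[0,0,0],91]
    - [[0,0,0],[0,0,0.2],91]
    - [[0,0,0],[0,0,0.8],91]
    - [[0,0,0],[0,0,1],91]
    - [[0,0,0],[0,0,1],91]
    - [[0,0,0],[0,0,1],91]
    - [[0,0,0],[0,0,1],91]
    - [[0,0,0],[0,0,0.5],91]

```text
t: 38.3
tool_pos: [497.4, 246.4, 221.2]
eef_rot: [0.001, 0.767, 0.642, 0.002]
force: [0.2, -0.5, -0.3]
grip_width: 0.994
gripper_force: 0.0
```

Emit:
jog_arm:
  motion:
    - [[0,0,0.017],[-0.06,-1,0],91]
    - [[0,0,0.017],[-0.06,-1,0],91]
    - [[0,0,0.017],[-0.06,-1,0],91]
    - [[0,0,0.017],[-0.06,-1,0],91]
    - [[0,0,0.017],[-0.06,-1,0],91]
    - [[0,0,0.017],[-0.06,-1,0],91]
    - [[0,0,0.017],[-0.06,-1,0],91]
    - [[0,0,0.017],[-0.06,-1,0],91]
    - [[0,0,0.017],[-0.06,-1,0],91]
    - [[0,0,0.017],[-0.06,-1,0],91]

```text
t: 39.3
tool_pos: [481.5, -4.9, 218.9]
eef_rot: [0.0, 0.709, 0.705, 0.0]
force: [0.1, 0.1, -0.1]
grip_width: 0.991
gripper_force: 0.0
```

Emit:
jog_arm:
  motion:
    - [[0,0,0.017],[-0.06,-1,0],91]
    - [[0,0,0.017],[-0.06,-1,0],91]
    - [[0,0,0.017],[-0.06,-1,0],91]
    - [[0,0,0.017],[-0.06,-1,0],91]
    - [[0,0,0.017],[-0.06,-1,0],91]
    - [[0,0,0.017],[-0.06,-1,0],91]
    - [[0,0,0.017],[-0.06,-1,0],91]
    - [[0,0,0.017],[-0.06,-1,0],91]
    - [[0,0,0.017],[-0.06,-1,0],91]
    - [[0,0,0.017],[-0.06,-1,0],91]

```text
t: 40.3
tool_pos: [466.5, -255.0, 218.8]
eef_rot: [0.0, 0.647, 0.763, 0.0]
force: [0.2, 0.2, 0.9]
grip_width: 0.992
gripper_force: 0.0
```

Emit:
jog_arm:
  motion:
    - [[0,0,0.017],[-0.06,-1,0],91]
    - [[0,0,0],[-0.06,-0.9,-0.3],91]
    - [[0,0,0],[0,0,-0.6],91]
    - [[0,0,0],[0,0,-0.6],91]
    - [[0,0,0],[0,0,-0.5],91]
    - [[0,0,0],[0,0,0],91]
    - [[0,0,0],[0,0,0],91]
    - [[0,0,0],[0,0,0],91]

```text
t: 41.1
tool_pos: [464.1, -301.6, 169.4]
eef_rot: [0.001, 0.641, 0.768, 0.0]
force: [0.2, 0.6, -0.4]
grip_width: 0.993
gripper_force: 0.0
```

```bash
python3 - <<'E'
from h import *
s=robot.sense(); print(s["t"],s["tool_pos"],s["eef_rot"],s["grip_width"])
ce=cam("wrist"); a=vision.snapshot("wrist")[:,:,::-1].copy()
np.save("e.npy",ce[1])
b=cv2.resize(vision.snapshot("side")[80:220,215:345,::-1],(195,210))
a[210:420,365:560]=b
cv2.imwrite("pics/w5.png",cv2.resize(a,(800,600),interpolation=cv2.INTER_CUBIC))
E
```

```text
41.1 [ 464.079 -301.583  169.37 ] [0.001 0.641 0.768 0.   ] 0.9932531516225068
```

View pics/w5.png

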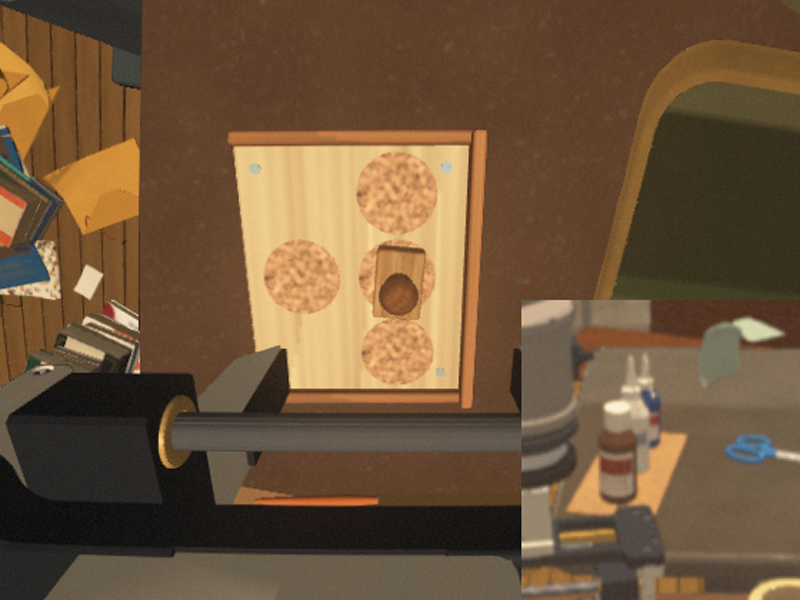

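Wrist view: stamp block top face corners about (379,254),(425,257),(419,320),(373,317), handle top (398,293) in the enlarged picture; inset shows all three bottles standing on the sheet.

```bash
python3 - <<'E'
from h import *
ce=(vision.camera_info("wrist"),np.load("e.npy")); k=560/800
W=lambda u,v,z: at("wrist",u*k,v*k,z,ce)
p=np.array([W(*c,36) for c in((379,254),(425,257),(419,320),(373,317))]); print(p,p.mean(0))
print("handle",W(398,293,69)); print("lens",np.linalg.norm(p-np.roll(p,-1,0),axis=1))
d=(p[0]-p[3])+(p[1]-p[2]); print("stamp yaw",np.arctan2(-d[0],d[1]))
for c,n in (((397,193),"L"),((302,277),"F"),((397,351),"R")): print(n,W(*c,12))
s=robot.sense(); q=s["eef_rot"]; M=R.from_quat([q[1],q[2],q[3],q[0]]).as_matrix(); print("tool yaw",np.arctan2(M[1,0],M[0,0]))
E
```

```text
[[ 447.401 -285.17 ]
 [ 478.89  -281.579]
 [ 483.783 -327.887]
 [ 450.79  -331.537]] [ 465.216 -306.543]
handle [ 463.436 -300.114]
lens [31.693 46.565 33.194 46.491]
stamp yaw 0.08914304002490768
L [ 452.515 -244.524]
F [ 392.827 -318.537]
R [ 474.456 -366.068]
tool yaw 1.7510453470212581
```

Emit:
jog_arm:
  motion:
    - [[0,0,-0.045],[0.02,-0.1,0],46]
    - [[0,0,-0.045],[0,0,0],46]
    - [[0,0,0],[0,0,-0.4],46]
    - [[0,0,0],[0,0,-0.5],46]
    - [[0,0,0],[0,0,-0.5],46]
    - [[0,0,0],[0,0,-0.5],46]
    - [[0,0,0],[0,0,-0.5],46]
    - [[0,0,0],[0,0,-0.5],46]
    - [[0,0,0],[0,0,0],46]
    - [[0,0,0],[0,0,0],46]

```text
t: 42.2
tool_pos: [464.1, -303.9, 95.7]
eef_rot: [-0.0, 0.675, 0.738, 0.0]
force: [0.1, 0.4, 0.7]
grip_width: 0.503
gripper_force: 0.0
```

Emit:
jog_arm:
  motion:
    - [[0,0,0],[0,0,-0.4],46]
    - [[0,0,0],[0,0,-0.5],46]
    - [[0,0,0],[0,0,-0.5],46]
    - [[0,0,0],[0,0,-0.5],46]
    - [[0,0,0],[0,0,-0.5],46]
    - [[0,0,0],[0,0,-0.4],46]
    - [[0,0,0],[0,0,-0.25],46]
    - [[0,0,0],[0,0,0],46]
    - [[0,0,0],[0,0,0],46]

```text
t: 43.1
tool_pos: [464.3, -304.1, 19.9]
eef_rot: [0.0, 0.675, 0.738, 0.0]
force: [0.2, -0.3, 0.0]
grip_width: 0.499
gripper_force: 0.0
```

Emit:
jog_arm:
  motion:
    - [[0,0,0],[0,0,0],40]
    - [[0,0,0],[0,0,0],36]
    - [[0,0,0],[0,0,0],32]
    - [[0,0,0],[0,0,0],26]
    - [[0,0,0],[0,0,0],20]
    - [[0,0,0],[0,0,0],20]
  squeeze: 20

```text
t: 43.7
tool_pos: [464.3, -304.1, 20.2]
eef_rot: [0.0, 0.675, 0.738, 0.0]
force: [-0.5, 0.3, 5.4]
grip_width: 0.366
gripper_force: 20.0
```

Stamp gripped (33.6 mm). Refine the pad from stored pictures.

```bash
python3 - <<'E'
from h import *
def mk(pos,yaw):
    T=np.eye(4); T[:3,:3]=R.from_euler('z',yaw).as_matrix()@np.diag([1,-1,-1]); T[:3,3]=pos
    c=vision.camera_info("wrist"); return c,T@c["mount"]
def lab(f,n,box,ce=None):
    u0,v0,u1,v1=box; im=cv2.imread(f)[v0:v1,u0:u1]; g=im.min(2); _,m=cv2.threshold(g,0,255,cv2.THRESH_OTSU)
    cs,_=cv2.findContours(m,cv2.RETR_EXTERNAL,cv2.CHAIN_APPROX_NONE); c=max(cs,key=cv2.contourArea)
    P=np.array([at(n,u+u0,v+v0,21,ce) for [[u,v]] in c],np.float32); (x,y),wh,a=cv2.minAreaRect(P); print(f,x,y,wh,a)
lab("pics/w3.png","wrist",(95,82,178,145),mk([451.669,-244.11,249.144],.1803))
lab("pics/w1.png","wrist",(15,10,106,80),mk([388.987,-323.766,226.526],.1803))
lab("pics/w4.png","wrist",(0,85,85,148),mk([475.78,-365.011,242.759],.184))
lab("pics/top0.png","top",(279,214,318,244)); lab("pics/side0.png","side",(238,215,272,248))
E
```

```text
pics/w3.png 497.1518859863281 -52.87705612182617 (45.067718505859375, 70.49202728271484) 7.367689609527588
pics/w1.png 497.2120056152344 -52.83187484741211 (45.45687484741211, 70.55319213867188) 7.734014511108398
pics/w4.png 497.34942626953125 -53.53276443481445 (45.33831787109375, 70.1776123046875) 7.696281909942627
pics/top0.png 495.76837158203125 -52.33778381347656 (45.79580307006836, 71.702880859375) 7.393509864807129
pics/side0.png 495.2164306640625 -53.62944412231445 (44.982513427734375, 73.13396453857422) 8.043861389160156
```

Emit:
jog_arm:
  motion:
    - [[0,0,0],[0,0,0.3],20]
    - [[0,0,0],[0,0,0.6],20]
    - [[0,0,0],[0,0,0.8],20]
    - [[0,0,0],[0,0,0.8],20]
    - [[0,0,0],[0,0,0.5],20]
    - [[0,0,0],[0,0,0.2],20]
    - [[0,0,0],[0,0,0],20]

```text
t: 44.4
tool_pos: [464.2, -304.0, 100.1]
eef_rot: [0.0, 0.675, 0.738, 0.0]
force: [-0.1, 0.1, -0.4]
grip_width: 0.366
gripper_force: 20.0
```

Emit:
jog_arm:
  motion:
    - [[0,0,0.004],[0.1,0.4,0],20]
    - [[0,0,0.004],[0.11,0.8,0],20]
    - [[0,0,0.004],[0.11,1,0],20]
    - [[0,0,0.004],[0.11,1,0],20]
    - [[0,0,0.004],[0.11,1,0],20]
    - [[0,0,0.004],[0.11,1,0],20]
    - [[0,0,0.004],[0.11,1,0],20]
    - [[0,0,0.004],[0.11,1,0],20]
    - [[0,0,0.004],[0.11,1,0],20]
    - [[0,0,0.004],[0.1,1,0],20]

```text
t: 45.4
tool_pos: [490.4, -72.0, 98.7]
eef_rot: [-0.001, 0.66, 0.752, -0.0]
force: [0.5, 0.1, -0.0]
grip_width: 0.37
gripper_force: 20.0
```

Emit:
jog_arm:
  motion:
    - [[0,0,0.002],[0.1,0.6,0],20]
    - [[0,0,0],[0.1,0.22,0],20]
    - [[0,0,0],[0,0,-0.4],20]
    - [[0,0,0],[0,0,-0.6],20]
    - [[0,0,0],[0,0,-0.6],20]
    - [[0,0,0],[0,0,-0.5],20]
    - [[0,0,0],[0,0,-0.4],20]
    - [[0,0,0],[0,0,-0.2],20]
    - [[0,0,0],[0,0,0],20]
    - [[0,0,0],[0,0,0],20]

```text
t: 46.4
tool_pos: [496.3, -53.7, 32.4]
eef_rot: [0.0, 0.659, 0.752, 0.0]
force: [-0.1, -0.3, -0.2]
grip_width: 0.366
gripper_force: 20.0
```

Emit:
jog_arm:
  motion:
    - [[0,0,0],[0,0,-0.08],20]
    - [[0,0,0],[0,0,-0.04],20]
    - [[0,0,0],[0,0,0],20]
    - [[0,0,0],[0,0,0],20]

```text
t: 46.8
tool_pos: [496.2, -53.4, 29.4]
eef_rot: [0.0, 0.659, 0.752, 0.0]
force: [0.3, -0.2, -0.4]
grip_width: 0.369
gripper_force: 20.0
```

```bash
python3 - <<'E'
from h import *
s=robot.sense(); print(s["tool_pos"],s["force"])
a=cv2.resize(vision.snapshot("top")[190:260,260:340,::-1],(400,350),interpolation=cv2.INTER_CUBIC)
w=vision.snapshot("wrist")[:,:,::-1]; w=cv2.resize(w[60:340,130:430],(375,350),interpolation=cv2.INTER_CUBIC)
cv2.imwrite("pics/p1.png",np.hstack([a,w]))
E
```

```text
[496.212 -53.379  29.4  ] [ 0.298 -0.237 -0.426]
```

View pics/p1.png

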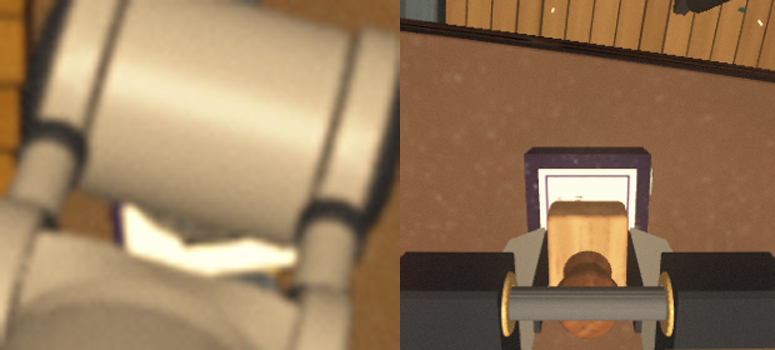

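Picture: stamp centred across the pad (587 vs 587); check along the pad: block's far top edge at v≈213, pad's far top edge v≈155 in the right half.

```bash
python3 - <<'E'
from h import *
ce=cam("wrist")
W=lambda u,v,z: at("wrist",130+(u-400)/1.25,60+v/1.25,z,ce)
for v in (203,208,214): print(v,W(587,v,45.5))
for v in (150,155,160): print(v,W(587,v,21))
print(W(587,169,21))
E
```

```text
203 [492.63  -23.934]
208 [492.913 -26.065]
214 [493.256 -28.647]
150 [490.521  -7.994]
155 [490.825 -10.279]
160 [491.131 -12.584]
[491.688 -16.779]
```

Emit:
jog_arm:
  motion:
    - [[0,0,0],[0,0,-0.04],20]
    - [[0,0,0],[0,0,0],20]
    - [[0,0,0],[0,0,0],20]

```text
t: 47.2
tool_pos: [496.3, -53.4, 28.8]
eef_rot: [0.0, 0.659, 0.752, 0.0]
force: [-1.5, 0.4, 4.4]
grip_width: 0.365
gripper_force: 20.0
```

Well centred (≈1 mm) and in contact. Release, rise, and go over the paint bottle.

Emit:
jog_arm:
  motion:
    - [[0,0,0],[0,0,0],40]
    - [[0,0,0],[0,0,0],50]
    - [[0,0,0],[0,0,0],60]
    - [[0,0,0],[0,0,0],60]
    - [[0,0,0],[0,0,0.4],60]
    - [[0,0,0],[0,0,0.8],60]
    - [[0,0,0],[0,0,1],91]
    - [[0,0,0],[0,0,1],91]
    - [[0,0,0],[0,0,1],91]
    - [[0,0,0],[0,0,1],91]

```text
t: 48.2
tool_pos: [496.0, -53.4, 160.0]
eef_rot: [0.0, 0.659, 0.752, 0.0]
force: [0.3, -0.5, -0.7]
grip_width: 0.953
gripper_force: 0.0
```

Emit:
jog_arm:
  motion:
    - [[0,0,0],[0,0,1],91]
    - [[0,0,0],[0,0,1],91]
    - [[0,0,0],[0,0,0.5],91]
    - [[0,0,-0.03],[0,0.98,0],91]
    - [[0,0,-0.03],[0,1,0],91]
    - [[0,0,-0.03],[0,1,0],91]
    - [[0,0,-0.03],[0,1,0],91]
    - [[0,0,-0.03],[0,1,0],91]
    - [[0,0,-0.03],[0,1,0],91]
    - [[0,0,-0.03],[0,1,0],91]

```text
t: 49.2
tool_pos: [495.9, 122.1, 221.5]
eef_rot: [0.0, 0.735, 0.679, 0.0]
force: [0.2, 0.1, -0.8]
grip_width: 0.991
gripper_force: 0.0
```

Emit:
jog_arm:
  motion:
    - [[0,0,-0.03],[0,1,0],91]
    - [[0,0,-0.03],[0,1,0],91]
    - [[0,0,-0.03],[0,1,0],91]
    - [[0,0,-0.03],[0.02,1,0],91]
    - [[0,0,-0.01],[0,1,0],91]
    - [[0,0,0],[0,0,0],91]
    - [[0,0,0],[0,0,0],91]
    - [[0,0,0],[0,0,0],91]

```text
t: 50.0
tool_pos: [496.5, 245.3, 221.0]
eef_rot: [0.0, 0.777, 0.63, -0.0]
force: [0.1, -0.3, -0.9]
grip_width: 0.992
gripper_force: 0.0
```

```bash
python3 - <<'E'
from h import *
s=robot.sense(); print(s["t"],s["tool_pos"],s["eef_rot"],s["grip_width"])
im=vision.snapshot("wrist")[:,:,::-1]; ce=cam("wrist"); cv2.imwrite("pics/w6.png",im)
pr=proj("wrist",[496.8,246.2,143],ce); print(pr)
m=((im.min(2)>150)*255).astype(np.uint8); n,l,st,c=cv2.connectedComponentsWithStats(m)
for i in range(1,n):
    if st[i,4]>150: print(st[i],c[i])
# stamp on pad in top view: wooden pixels / label
t=vision.snapshot("top")[:,:,::-1]; cv2.imwrite("pics/top6.png",t)
E
```

```text
50.0 [496.548 245.309 221.027] [ 0.     0.777  0.63  -0.   ] 0.991930551317087
[279.452 214.186]
[ 458    3  102   32 1150] [498.043  19.122]
[502  62  45  62 663] [522.19  92.14]
[ 247   80   58   42 1440] [277.583  99.267]
[498 149  26  59 536] [507.259 179.972]
[ 259  193   42   40 1250] [279.452 212.684]
[  0 225  29  43 495] [ 11.372 246.713]
[214 240  55  49 897] [233.096 268.532]
```

Emit:
jog_arm:
  motion:
    - [[0,0,0.03],[0.01,0.04,-0.4],91]
    - [[0,0,0],[0,0,-0.8],91]
    - [[0,0,0],[0,0,-0.8],91]
    - [[0,0,0],[0,0,-0.8],91]
    - [[0,0,0],[0,0,-0.8],91]
    - [[0,0,0],[0,0,-0.7],91]
    - [[0,0,0],[0,0,-0.6],91]
    - [[0,0,0],[0,0,-0.4],91]
    - [[0,0,0],[0,0,-0.26],91]
    - [[0,0,0],[0,0,0],91]

```text
t: 51.1
tool_pos: [496.5, 246.8, 80.9]
eef_rot: [-0.0, 0.767, 0.642, -0.001]
force: [-0.5, -0.5, 0.1]
grip_width: 0.988
gripper_force: 0.0
```

Emit:
jog_arm:
  motion:
    - [[0,0,0],[0,0,0],65]
    - [[0,0,0],[0,0,0],60]
    - [[0,0,0],[0,0,0],55]
    - [[0,0,0],[0,0,0],50]
    - [[0,0,0],[0,0,0],45]
    - [[0,0,0],[0,0,0],40]
    - [[0,0,0],[0,0,0],35]
    - [[0,0,0],[0,0,0],35]
  squeeze: 25

```text
t: 51.9
tool_pos: [496.9, 247.1, 81.9]
eef_rot: [0.0, 0.767, 0.641, 0.0]
force: [-0.1, 0.1, 2.7]
grip_width: 0.556
gripper_force: 25.0
```

```bash
python3 - <<'E'
from h import *
t=cv2.imread("pics/top6.png"); u0,v0=275,205
h=cv2.cvtColor(t[205:250,275:325],cv2.COLOR_BGR2HSV); 
g=cv2.imread("pics/top0.png")[205:250,275:325]
d=np.abs(t[205:250,275:325].astype(int)-g).max(2)>40
m=(d*255).astype(np.uint8); n,l,st,c=cv2.connectedComponentsWithStats(m)
for i in range(1,n):
    if st[i,4]>20:
        p=c[i]+[u0,v0]; print(st[i],p,at("top",*p,45),t[205:250,275:325][l==i].mean(0))
print(proj("top",[496,-53.5,45]),proj("top",[496,-53.5,78]))
E
```

```text
[ 14  14  22  18 327] [299.56  227.401] [495.796 -55.901] [ 72.673 149.847 206.554]
[298.595 227.302] [298.908 226.031]
```

Stamp stands on the pad (≈(496,-56)). Now carry the paint bottle home.

Emit:
jog_arm:
  motion:
    - [[0,0,0],[0,0,0.3],35]
    - [[0,0,0],[0,0,0.6],35]
    - [[0,0,0],[0,0,0.9],35]
    - [[0,0,0],[0,0,1],35]
    - [[0,0,0],[0,0,0.9],35]
    - [[0,0,0],[0,0,0.6],35]
    - [[0,0,0],[0,0,0.3],35]
    - [[0,0,-0.02],[-0.03,-0.4,0],35]
    - [[0,0,-0.04],[-0.03,-0.8,0],35]
    - [[0,0,-0.048],[-0.03,-1,0],35]

```text
t: 52.9
tool_pos: [493.7, 191.3, 195.5]
eef_rot: [-0.0, 0.801, 0.599, -0.001]
force: [0.4, -0.4, -1.0]
grip_width: 0.553
gripper_force: 25.0
```

Emit:
jog_arm:
  motion:
    - [[0,0,-0.048],[-0.03,-1,0],35]
    - [[0,0,-0.048],[-0.03,-1,0],35]
    - [[0,0,-0.048],[-0.03,-1,0],35]
    - [[0,0,-0.048],[-0.03,-1,0],35]
    - [[0,0,-0.048],[-0.03,-1,0],35]
    - [[0,0,-0.048],[-0.03,-1,0],35]
    - [[0,0,-0.048],[-0.03,-1,0],35]
    - [[0,0,-0.048],[-0.03,-1,0],35]
    - [[0,0,-0.048],[-0.03,-1,0],35]
    - [[0,0,-0.048],[-0.03,-1,0],35]

```text
t: 53.9
tool_pos: [486.0, -59.3, 195.6]
eef_rot: [-0.001, 0.921, 0.39, -0.001]
force: [0.4, -0.7, -0.2]
grip_width: 0.556
gripper_force: 25.0
```

Emit:
jog_arm:
  motion:
    - [[0,0,-0.048],[-0.03,-1,0],35]
    - [[0,0,-0.048],[-0.03,-1,0],35]
    - [[0,0,-0.048],[-0.03,-1,0],35]
    - [[0,0,-0.048],[-0.03,-1,0],35]
    - [[0,0,-0.048],[-0.03,-1,0],35]
    - [[0,0,-0.048],[-0.03,-1,0],35]
    - [[0,0,-0.048],[-0.03,-1,0],35]
    - [[0,0,-0.048],[-0.03,-1,0],35]
    - [[0,0,-0.048],[-0.03,-1,0],35]
    - [[0,0,-0.048],[-0.03,-1,0],35]

```text
t: 54.9
tool_pos: [478.3, -308.9, 195.4]
eef_rot: [-0.001, 0.987, 0.16, -0.001]
force: [-0.2, 0.4, -1.2]
grip_width: 0.554
gripper_force: 25.0
```

Emit:
jog_arm:
  motion:
    - [[0,0,-0.048],[-0.03,-1,0],35]
    - [[0,0,-0.048],[-0.03,-0.8,0],35]
    - [[0,0,-0.04],[-0.03,-0.5,0],35]
    - [[0,0,0],[0,0,0],35]
    - [[0,0,0],[0,0,0],35]
    - [[0,0,0],[0,0,0],35]

```text
t: 55.5
tool_pos: [477.4, -364.3, 196.6]
eef_rot: [-0.0, 0.995, 0.095, -0.0]
force: [-1.3, 0.1, -0.8]
grip_width: 0.553
gripper_force: 25.0
```

Emit:
jog_arm:
  motion:
    - [[0,0,0],[0,-0.09,-0.3],35]
    - [[0,0,0],[0,0,-0.7],35]
    - [[0,0,0],[0,0,-0.8],35]
    - [[0,0,0],[0,0,-0.8],35]
    - [[0,0,0],[0,0,-0.7],35]
    - [[0,0,0],[0,0,-0.5],35]
    - [[0,0,0],[0,0,-0.3],35]
    - [[0,0,0],[0,0,-0.15],35]
    - [[0,0,0],[0,0,0],35]
    - [[0,0,0],[0,0,0],35]

```text
t: 56.5
tool_pos: [477.7, -368.0, 91.2]
eef_rot: [0.001, 0.996, 0.094, 0.0]
force: [-0.5, -0.1, -1.3]
grip_width: 0.557
gripper_force: 25.0
```

Emit:
jog_arm:
  motion:
    - [[0,0,0],[0,0,-0.06],35]
    - [[0,0,0],[0,0,0],35]
    - [[0,0,0],[0,0,0],35]

```text
t: 56.8
tool_pos: [477.4, -367.8, 89.3]
eef_rot: [0.0, 0.996, 0.094, 0.0]
force: [-0.5, -0.7, -0.9]
grip_width: 0.557
gripper_force: 25.0
```

Emit:
jog_arm:
  motion:
    - [[0,0,0],[0,0,-0.06],35]
    - [[0,0,0],[0,0,0],35]
    - [[0,0,0],[0,0,0],35]

```text
t: 57.1
tool_pos: [477.3, -367.6, 87.4]
eef_rot: [-0.0, 0.996, 0.094, -0.0]
force: [-0.8, -0.3, -1.2]
grip_width: 0.558
gripper_force: 25.0
```

Emit:
jog_arm:
  motion:
    - [[0,0,0],[0,0.03,-0.06],35]
    - [[0,0,0],[0,0,0],35]
    - [[0,0,0],[0,0,0],35]

```text
t: 57.4
tool_pos: [477.3, -366.9, 85.9]
eef_rot: [0.0, 0.996, 0.094, -0.0]
force: [-0.7, 0.3, -0.5]
grip_width: 0.555
gripper_force: 25.0
```

Emit:
jog_arm:
  motion:
    - [[0,0,0],[0,0,-0.02],35]
    - [[0,0,0],[0,0,0],35]
    - [[0,0,0],[0,0,0],35]

```text
t: 57.7
tool_pos: [477.5, -366.9, 85.9]
eef_rot: [0.0, 0.996, 0.094, 0.0]
force: [-0.5, 0.2, 5.3]
grip_width: 0.554
gripper_force: 25.0
```

Emit:
jog_arm:
  motion:
    - [[0,0,0],[0,0,0],60]
    - [[0,0,0],[0,0,0],75]
    - [[0,0,0],[0,0,0],91]
    - [[0,0,0],[0,0,0.2],91]
    - [[0,0,0],[0,0,0.8],91]
    - [[0,0,0],[0,0,1],91]
    - [[0,0,0],[0,0,1],91]
    - [[0,0,0],[0,0,1],91]
    - [[0,0,0],[0,0,1],91]
    - [[0,0,0],[0,0,1],91]

```text
t: 58.7
tool_pos: [477.3, -366.9, 236.9]
eef_rot: [0.0, 0.996, 0.094, 0.0]
force: [0.9, -0.8, 0.3]
grip_width: 0.99
gripper_force: 0.0
```

Emit:
jog_arm:
  motion:
    - [[0,0,0],[0,0,0.6],91]
    - [[0,0,0.043],[0.05,1,0],91]
    - [[0,0,0.043],[0.05,1,0],91]
    - [[0,0,0.043],[0.05,1,0],91]
    - [[0,0,0.043],[0.05,1,0],91]
    - [[0,0,0.043],[0.05,1,0],91]
    - [[0,0,0.043],[0.05,1,0],91]
    - [[0,0,0.043],[0.05,1,0],91]
    - [[0,0,0.043],[0.05,1,0],91]
    - [[0,0,0.043],[0.05,1,0],91]

```text
t: 59.7
tool_pos: [488.6, -140.9, 250.9]
eef_rot: [0.0, 0.959, 0.285, 0.0]
force: [1.3, -0.9, 0.7]
grip_width: 0.991
gripper_force: 0.0
```

Emit:
jog_arm:
  motion:
    - [[0,0,0.043],[0.05,1,0],91]
    - [[0,0,0.043],[0.05,1,0],91]
    - [[0,0,0.043],[0.05,1,0],91]
    - [[0,0,0.043],[0.05,1,0],91]
    - [[0,0,0.043],[0.05,1,0],91]
    - [[0,0,0.043],[0.05,1,0],91]
    - [[0,0,0.043],[0.05,1,0],91]
    - [[0,0,0.043],[0.05,1,0],91]
    - [[0,0,0.043],[0.05,1,0],91]
    - [[0,0,0.043],[0.05,1,0],91]

```text
t: 60.7
tool_pos: [501.1, 109.1, 250.9]
eef_rot: [0.0, 0.876, 0.483, 0.0]
force: [-0.2, 0.7, 0.1]
grip_width: 0.996
gripper_force: 0.0
```

Emit:
jog_arm:
  motion:
    - [[0,0,0.043],[0.05,1,0],91]
    - [[0,0,0.043],[0.05,1,0],91]
    - [[0,0,0.043],[0.05,1,0],91]
    - [[0,0,0.043],[0.05,1,0],91]
    - [[0,0,0.043],[0.05,1,0],91]
    - [[0,0,0.043],[0.05,1,0],91]
    - [[0,0,0.043],[0.05,1,0],91]
    - [[0,0,0.043],[0.05,1,0],91]
    - [[0,0,0.03],[0,0.85,0],91]
    - [[0,0,0],[0,0,0],91]

```text
t: 61.7
tool_pos: [510.6, 331.6, 250.3]
eef_rot: [-0.0, 0.77, 0.638, 0.0]
force: [1.3, 0.0, -0.5]
grip_width: 0.995
gripper_force: 0.0
```

Emit:
jog_arm:
  motion:
    - [[0,0,0],[0,0,0],91]
    - [[0,0,0],[0,0,0],91]

```text
t: 61.9
tool_pos: [511.2, 328.5, 250.6]
eef_rot: [0.0, 0.772, 0.636, -0.0]
force: [-0.9, -1.0, -0.1]
grip_width: 0.987
gripper_force: 0.0
```

Emit:
jog_arm:
  motion:
    - [[0,0,0.015],[0,0.05,-0.44],91]
    - [[0,0,0],[0,0,-0.8],91]
    - [[0,0,0],[0,0,-0.8],91]
    - [[0,0,0],[0,0,-0.8],91]
    - [[0,0,0],[0,0,-0.8],91]
    - [[0,0,0],[0,0,-0.7],91]
    - [[0,0,0],[0,0,-0.5],91]
    - [[0,0,0],[0,0,-0.3],91]
    - [[0,0,0],[0,0,-0.1],91]
    - [[0,0,0],[0,0,0],91]

```text
t: 62.9
tool_pos: [511.3, 330.5, 119.6]
eef_rot: [0.0, 0.767, 0.642, 0.0]
force: [-0.1, -0.5, -0.4]
grip_width: 0.991
gripper_force: 0.0
```

Emit:
jog_arm:
  motion:
    - [[0,0,0],[0,0,0],60]
    - [[0,0,0],[0,0,0],50]
    - [[0,0,0],[0,0,0],45]
    - [[0,0,0],[0,0,0],40]
    - [[0,0,0],[0,0,0],35]
    - [[0,0,0],[0,0,0],30]
    - [[0,0,0],[0,0,0],25]
    - [[0,0,0],[0,0,0],15]
    - [[0,0,0],[0,0,0],10]
    - [[0,0,0],[0,0,0],10]
  squeeze: 30

```text
t: 63.9
tool_pos: [511.0, 330.5, 119.3]
eef_rot: [-0.0, 0.767, 0.642, -0.0]
force: [0.2, 0.7, -0.8]
grip_width: 0.245
gripper_force: 25.7
```

```bash
python3 - <<'E'
from h import *
def whites(n,im,box):
    u0,v0,u1,v1=box; m=((im[v0:v1,u0:u1].min(2)>165)*255).astype(np.uint8); k,l,st,c=cv2.connectedComponentsWithStats(m)
    return [(c[i]+[u0,v0]).round(1).tolist()+[int(st[i,4])] for i in range(1,k) if st[i,4]>15]
for n,b in(("top",(350,205,460,305)),("side",(155,195,275,365))):
    a=vision.snapshot(n)[:,:,::-1]; cv2.imwrite(f"pics/{n}7.png",a); print(n,"before",whites(n,cv2.imread(f"pics/{n}0.png"),b)); print("now",whites(n,a,b))
E
```

```text
top before [[437.7, 234.6, 179], [384.1, 243.3, 72], [413.3, 271.0, 37]]
now [[437.9, 234.5, 170]]
side before [[252.6, 228.9, 298], [222.0, 242.2, 53], [222.4, 253.6, 22], [181.9, 277.6, 48], [225.3, 283.0, 255]]
now [[249.9, 232.8, 58], [225.3, 283.3, 249]]
```

Paint bottle is back within 1 mm. Carry the tall bottle home.

Emit:
jog_arm:
  motion:
    - [[0,0,0],[0,0,0.2],10]
    - [[0,0,0],[0,0,0.5],10]
    - [[0,0,0],[0,0,0.8],10]
    - [[0,0,0],[0,0,0.9],10]
    - [[0,0,0],[0,0,0.8],10]
    - [[0,0,0],[0,0,0.5],10]
    - [[0,0,0],[0,0,0.3],10]
    - [[0,0,-0.03],[-0.09,-0.4,0],10]
    - [[0,0,-0.045],[-0.09,-0.8,0],10]
    - [[0,0,-0.05],[-0.094,-1,0],10]

```text
t: 65.0
tool_pos: [503.3, 274.7, 218.2]
eef_rot: [-0.0, 0.806, 0.592, -0.001]
force: [-0.1, -0.1, -1.3]
grip_width: 0.245
gripper_force: 25.7
```

Emit:
jog_arm:
  motion:
    - [[0,0,-0.05],[-0.094,-1,0],10]
    - [[0,0,-0.05],[-0.094,-1,0],10]
    - [[0,0,-0.05],[-0.094,-1,0],10]
    - [[0,0,-0.05],[-0.094,-1,0],10]
    - [[0,0,-0.05],[-0.094,-1,0],10]
    - [[0,0,-0.05],[-0.094,-1,0],10]
    - [[0,0,-0.05],[-0.094,-1,0],10]
    - [[0,0,-0.05],[-0.094,-1,0],10]
    - [[0,0,-0.05],[-0.094,-1,0],10]
    - [[0,0,-0.05],[-0.094,-1,0],10]

```text
t: 66.0
tool_pos: [479.5, 24.2, 218.5]
eef_rot: [-0.0, 0.928, 0.374, -0.001]
force: [-0.2, -0.5, -0.4]
grip_width: 0.249
gripper_force: 25.7
```

Emit:
jog_arm:
  motion:
    - [[0,0,-0.05],[-0.094,-1,0],10]
    - [[0,0,-0.05],[-0.094,-1,0],10]
    - [[0,0,-0.05],[-0.094,-1,0],10]
    - [[0,0,-0.05],[-0.094,-1,0],10]
    - [[0,0,-0.05],[-0.094,-1,0],10]
    - [[0,0,-0.05],[-0.094,-1,0],10]
    - [[0,0,-0.05],[-0.094,-1,0],10]
    - [[0,0,-0.05],[-0.094,-1,0],10]
    - [[0,0,-0.05],[-0.094,-1,0],10]
    - [[0,0,-0.05],[-0.094,-1,0],10]

```text
t: 67.0
tool_pos: [455.9, -225.3, 218.4]
eef_rot: [-0.001, 0.991, 0.133, -0.001]
force: [-0.4, 0.4, 0.1]
grip_width: 0.243
gripper_force: 25.7
```

Emit:
jog_arm:
  motion:
    - [[0,0,-0.05],[-0.09,-0.6,0],10]
    - [[0,0,-0.03],[-0.09,-0.29,0],10]
    - [[0,0,0],[0,0,0],10]
    - [[0,0,0],[0,0,0],10]
    - [[0,0,0],[0,0,0],10]

```text
t: 67.5
tool_pos: [452.9, -245.7, 219.5]
eef_rot: [-0.0, 0.995, 0.095, -0.0]
force: [-0.3, -0.5, -0.5]
grip_width: 0.243
gripper_force: 25.7
```

Emit:
jog_arm:
  motion:
    - [[0,0,-0.01],[0,-0.04,-0.3],10]
    - [[0,0,0],[0,0,-0.6],10]
    - [[0,0,0],[0,0,-0.8],10]
    - [[0,0,0],[0,0,-0.8],10]
    - [[0,0,0],[0,0,-0.6],10]
    - [[0,0,0],[0,0,-0.3],10]
    - [[0,0,0],[0,0,-0.2],10]
    - [[0,0,0],[0,0,-0.08],10]
    - [[0,0,0],[0,0,0],10]
    - [[0,0,0],[0,0,0],10]

```text
t: 68.5
tool_pos: [453.1, -247.9, 128.1]
eef_rot: [0.0, 0.996, 0.09, 0.0]
force: [0.5, 0.3, -0.5]
grip_width: 0.244
gripper_force: 25.7
```

Emit:
jog_arm:
  motion:
    - [[0,0,0],[0,0,-0.04],10]
    - [[0,0,0],[0,0,0],10]
    - [[0,0,0],[0,0,0],10]

```text
t: 68.8
tool_pos: [452.8, -247.7, 126.7]
eef_rot: [0.0, 0.996, 0.09, 0.0]
force: [0.5, 0.1, -1.1]
grip_width: 0.244
gripper_force: 25.7
```

Emit:
jog_arm:
  motion:
    - [[0,0,0],[0,0,-0.03],10]
    - [[0,0,0],[0,0,0],10]
    - [[0,0,0],[0,0,0],10]

```text
t: 69.1
tool_pos: [452.7, -247.6, 125.7]
eef_rot: [0.0, 0.996, 0.09, -0.0]
force: [0.4, -0.2, -1.8]
grip_width: 0.244
gripper_force: 25.7
```

Emit:
jog_arm:
  motion:
    - [[0,0,0],[0,0.03,-0.05],10]
    - [[0,0,0],[0,0,0],10]
    - [[0,0,0],[0,0,0],10]

```text
t: 69.4
tool_pos: [452.7, -246.9, 124.4]
eef_rot: [-0.0, 0.996, 0.09, -0.0]
force: [-0.3, -0.6, -1.7]
grip_width: 0.243
gripper_force: 25.7
```

Emit:
jog_arm:
  motion:
    - [[0,0,0],[0,0,-0.03],10]
    - [[0,0,0],[0,0,0],10]
    - [[0,0,0],[0,0,0],10]

```text
t: 69.7
tool_pos: [452.8, -246.9, 123.7]
eef_rot: [0.0, 0.996, 0.09, -0.0]
force: [0.1, -0.1, -1.2]
grip_width: 0.245
gripper_force: 25.7
```

Emit:
jog_arm:
  motion:
    - [[0,0,0],[0,0,-0.03],10]
    - [[0,0,0],[0,0,0],10]
    - [[0,0,0],[0,0,0],10]

```text
t: 70.0
tool_pos: [453.0, -247.0, 123.2]
eef_rot: [0.0, 0.996, 0.09, 0.0]
force: [-0.5, 0.3, 2.2]
grip_width: 0.244
gripper_force: 26.4
```

Emit:
jog_arm:
  motion:
    - [[0,0,0],[0,0,0],40]
    - [[0,0,0],[0,0,0],60]
    - [[0,0,0],[0,0,0],80]
    - [[0,0,0],[0,0,0],91]
    - [[0,0,0],[0,0,0.3],91]
    - [[0,0,0],[0,0,0.9],91]
    - [[0,0,0],[0,0,1],91]
    - [[0,0,0],[0,0,1],91]
    - [[0,0,0],[0,0,1],91]
    - [[0,0,0],[0,0,1],91]

```text
t: 71.0
tool_pos: [452.7, -246.8, 254.6]
eef_rot: [0.0, 0.996, 0.09, 0.0]
force: [-0.4, -0.1, -0.2]
grip_width: 0.989
gripper_force: 0.0
```

Emit:
jog_arm:
  motion:
    - [[0,0,0.045],[0.11,1,0],91]
    - [[0,0,0.045],[0.11,1,0],91]
    - [[0,0,0.045],[0.11,1,0],91]
    - [[0,0,0.045],[0.11,1,0],91]
    - [[0,0,0.045],[0.11,1,0],91]
    - [[0,0,0.045],[0.11,1,0],91]
    - [[0,0,0.045],[0.11,1,0],91]
    - [[0,0,0.045],[0.11,1,0],91]
    - [[0,0,0.045],[0.11,1,0],91]
    - [[0,0,0.045],[0.11,1,0],91]

```text
t: 72.0
tool_pos: [480.3, 4.1, 253.6]
eef_rot: [0.0, 0.951, 0.311, 0.0]
force: [0.1, -0.2, 0.2]
grip_width: 0.993
gripper_force: 0.0
```

Emit:
jog_arm:
  motion:
    - [[0,0,0.045],[0.11,1,0],91]
    - [[0,0,0.045],[0.11,1,0],91]
    - [[0,0,0.045],[0.11,1,0],91]
    - [[0,0,0.045],[0.11,1,0],91]
    - [[0,0,0.045],[0.11,1,0],91]
    - [[0,0,0.045],[0.11,1,0],91]
    - [[0,0,0.045],[0.11,1,0],91]
    - [[0,0,0.045],[0.11,1,0],91]
    - [[0,0,0.045],[0.11,1,0],91]
    - [[0,0,0.045],[0.11,1,0],91]

```text
t: 73.0
tool_pos: [507.7, 254.1, 253.5]
eef_rot: [0.0, 0.857, 0.515, 0.0]
force: [0.3, 0.4, 0.1]
grip_width: 0.993
gripper_force: 0.0
```

Emit:
jog_arm:
  motion:
    - [[0,0,0.045],[0.11,1,0],91]
    - [[0,0,0.045],[0.11,1,0],91]
    - [[0,0,0.045],[0.11,1,0],91]
    - [[0,0,0.045],[0.11,1,0],91]
    - [[0,0,0.045],[0.11,1,0],91]
    - [[0,0,0.045],[0.11,0.8,0],91]
    - [[0,0,0.03],[0.11,0.46,0],91]
    - [[0,0,0],[0,0,0],91]
    - [[0,0,0],[0,0,0],91]
    - [[0,0,0],[0,0,0],91]

```text
t: 74.0
tool_pos: [527.0, 408.8, 253.3]
eef_rot: [0.0, 0.772, 0.636, -0.0]
force: [0.1, -0.3, 0.4]
grip_width: 0.99
gripper_force: 0.0
```

```bash
python3 - <<'E'
from h import *
exec('''
def whites(im,box):
    u0,v0,u1,v1=box; m=((im[v0:v1,u0:u1].min(2)>165)*255).astype(np.uint8); k,l,st,c=cv2.connectedComponentsWithStats(m)
    return [(c[i]+[u0,v0]).round(1).tolist()+[int(st[i,4])] for i in range(1,k) if st[i,4]>15]
''')
for n,b in(("top",(350,205,460,305)),("side",(155,195,275,365))): print(n,whites(vision.snapshot(n)[:,:,::-1],b))
s=robot.sense(); print(s["tool_pos"],s["eef_rot"])
ce=cam("wrist"); im=vision.snapshot("wrist")[:,:,::-1]; print(proj("wrist",[526.8,410,151],ce),proj("wrist",[526.8,410,118],ce),whites(im,(240,150,320,240)))
E
```

```text
top [[437.9, 234.6, 171], [383.1, 242.7, 49]]
side [[250.0, 232.9, 59], [222.2, 241.6, 53], [223.0, 252.9, 23], [225.3, 283.2, 255]]
[527.148 408.811 253.396] [0.    0.772 0.636 0.   ]
[278.865 205.156] [278.931 195.209] [[279.2, 186.3, 204], [279.2, 199.9, 44]]
```

Emit:
jog_arm:
  motion:
    - [[0,0,0.01],[0,0.05,-0.4],91]
    - [[0,0,0],[0,0,-0.9],91]
    - [[0,0,0],[0,0,-1],91]
    - [[0,0,0],[0,0,-1],91]
    - [[0,0,0],[0,0,-0.9],91]
    - [[0,0,0],[0,0,-0.8],91]
    - [[0,0,0],[0,0,-0.5],91]
    - [[0,0,0],[0,0,-0.4],91]
    - [[0,0,0],[0,0,-0.26],91]
    - [[0,0,0],[0,0,0],91]

```text
t: 75.15
tool_pos: [526.8, 410.7, 98.4]
eef_rot: [-0.0, 0.768, 0.64, -0.0]
force: [-0.1, -0.4, 0.1]
grip_width: 0.995
gripper_force: 0.0
```

Emit:
jog_arm:
  motion:
    - [[0,0,0],[0,0,0],60]
    - [[0,0,0],[0,0,0],50]
    - [[0,0,0],[0,0,0],45]
    - [[0,0,0],[0,0,0],40]
    - [[0,0,0],[0,0,0],35]
    - [[0,0,0],[0,0,0],30]
    - [[0,0,0],[0,0,0],25]
    - [[0,0,0],[0,0,0],15]
    - [[0,0,0],[0,0,0],10]
    - [[0,0,0],[0,0,0],10]
  squeeze: 30

```text
t: 76.15
tool_pos: [527.0, 410.8, 98.8]
eef_rot: [0.0, 0.768, 0.64, -0.0]
force: [0.4, -0.2, -1.0]
grip_width: 0.255
gripper_force: 25.0
```

Emit:
jog_arm:
  motion:
    - [[0,0,0],[0,0,0.2],10]
    - [[0,0,0],[0,0,0.5],10]
    - [[0,0,0],[0,0,0.8],10]
    - [[0,0,0],[0,0,0.9],10]
    - [[0,0,0],[0,0,1],10]
    - [[0,0,0],[0,0,1],10]
    - [[0,0,0],[0,0,1],10]
    - [[0,0,0],[0,0,1],10]
    - [[0,0,0],[0,0,0.9],10]
    - [[0,0,0],[0,0,0.5],10]

```text
t: 77.15
tool_pos: [527.3, 411.0, 297.8]
eef_rot: [0.0, 0.768, 0.64, 0.002]
force: [0.8, 0.5, -1.4]
grip_width: 0.257
gripper_force: 24.8
```

Emit:
jog_arm:
  motion:
    - [[0,0,-0.02],[-0.17,-0.4,0],10]
    - [[0,0,-0.039],[-0.173,-0.8,0],10]
    - [[0,0,-0.04],[-0.173,-1,0],10]
    - [[0,0,-0.04],[-0.173,-1,0],10]
    - [[0,0,-0.04],[-0.173,-1,0],10]
    - [[0,0,-0.04],[-0.173,-1,0],10]
    - [[0,0,-0.04],[-0.173,-1,0],10]
    - [[0,0,-0.04],[-0.173,-1,0],10]
    - [[0,0,-0.04],[-0.173,-1,0],10]
    - [[0,0,-0.04],[-0.173,-1,0],10]

```text
t: 78.15
tool_pos: [483.5, 179.9, 295.3]
eef_rot: [0.0, 0.875, 0.483, 0.001]
force: [1.2, -0.1, -1.5]
grip_width: 0.251
gripper_force: 24.7
```

Emit:
jog_arm:
  motion:
    - [[0,0,-0.04],[-0.173,-1,0],10]
    - [[0,0,-0.04],[-0.173,-1,0],10]
    - [[0,0,-0.04],[-0.173,-1,0],10]
    - [[0,0,-0.04],[-0.173,-1,0],10]
    - [[0,0,-0.04],[-0.173,-1,0],10]
    - [[0,0,-0.04],[-0.173,-1,0],10]
    - [[0,0,-0.04],[-0.173,-1,0],10]
    - [[0,0,-0.04],[-0.173,-1,0],10]
    - [[0,0,-0.04],[-0.173,-1,0],10]
    - [[0,0,-0.04],[-0.173,-1,0],10]

```text
t: 79.15
tool_pos: [440.3, -70.1, 295.3]
eef_rot: [0.001, 0.954, 0.3, 0.001]
force: [0.4, -0.1, -1.1]
grip_width: 0.251
gripper_force: 24.7
```

Emit:
jog_arm:
  motion:
    - [[0,0,-0.04],[-0.173,-1,0],10]
    - [[0,0,-0.04],[-0.173,-1,0],10]
    - [[0,0,-0.04],[-0.173,-1,0],10]
    - [[0,0,-0.04],[-0.173,-1,0],10]
    - [[0,0,-0.04],[-0.173,-1,0],10]
    - [[0,0,-0.04],[-0.173,-1,0],10]
    - [[0,0,-0.04],[-0.173,-1,0],10]
    - [[0,0,-0.04],[-0.173,-1,0],10]
    - [[0,0,-0.04],[-0.173,-1,0],10]
    - [[0,0,-0.04],[-0.17,-0.7,0],10]

```text
t: 80.15
tool_pos: [397.0, -313.2, 295.1]
eef_rot: [0.001, 0.995, 0.104, 0.0]
force: [0.0, 0.2, -1.0]
grip_width: 0.253
gripper_force: 24.7
```

Emit:
jog_arm:
  motion:
    - [[0,0,-0.03],[-0.16,-0.39,0],10]
    - [[0,0,0],[0,0,0],10]
    - [[0,0,0],[0,0,0],10]
    - [[0,0,0],[0,0,0],10]
    - [[0,0,0],[0,0,0],10]

```text
t: 80.65
tool_pos: [393.7, -320.6, 294.2]
eef_rot: [0.0, 0.996, 0.091, 0.0]
force: [0.1, -0.1, -1.4]
grip_width: 0.246
gripper_force: 24.7
```

Emit:
jog_arm:
  motion:
    - [[0,0,0],[-0.01,-0.03,-0.4],10]
    - [[0,0,0],[0,0,-0.9],10]
    - [[0,0,0],[0,0,-1],10]
    - [[0,0,0],[0,0,-1],10]
    - [[0,0,0],[0,0,-1],10]
    - [[0,0,0],[0,0,-1],10]
    - [[0,0,0],[0,0,-0.9],10]
    - [[0,0,0],[0,0,-0.7],10]
    - [[0,0,0],[0,0,-0.4],10]
    - [[0,0,0],[0,0,-0.1],10]

```text
t: 81.65
tool_pos: [392.7, -321.5, 107.7]
eef_rot: [-0.001, 0.996, 0.09, -0.001]
force: [-0.4, 0.6, -1.1]
grip_width: 0.246
gripper_force: 24.8
```

Emit:
jog_arm:
  motion:
    - [[0,0,0],[0,0,0],10]
    - [[0,0,0],[0,0,0],10]
    - [[0,0,0],[0,0,0],10]

```text
t: 81.95
tool_pos: [393.6, -322.6, 109.8]
eef_rot: [0.001, 0.996, 0.09, 0.001]
force: [0.0, 0.1, -0.9]
grip_width: 0.249
gripper_force: 24.8
```

Emit:
jog_arm:
  motion:
    - [[0,0,0],[0,0,-0.03],10]
    - [[0,0,0],[0,0,0],10]
    - [[0,0,0],[0,0,0],10]

```text
t: 82.25
tool_pos: [393.2, -322.2, 108.4]
eef_rot: [0.0, 0.996, 0.09, 0.0]
force: [0.0, 0.5, -0.9]
grip_width: 0.249
gripper_force: 24.8
```

Emit:
jog_arm:
  motion:
    - [[0,0,0],[0,0.03,-0.1],10]
    - [[0,0,0],[0,0,0],10]
    - [[0,0,0],[0,0,0],10]

```text
t: 82.55
tool_pos: [393.1, -321.3, 105.6]
eef_rot: [-0.0, 0.996, 0.09, -0.0]
force: [-0.6, -0.9, -1.4]
grip_width: 0.251
gripper_force: 24.8
```

Emit:
jog_arm:
  motion:
    - [[0,0,0],[0,0,-0.06],10]
    - [[0,0,0],[0,0,0],10]
    - [[0,0,0],[0,0,0],10]

```text
t: 82.85
tool_pos: [393.2, -321.4, 104.2]
eef_rot: [0.0, 0.996, 0.09, -0.0]
force: [-0.1, 0.4, -1.1]
grip_width: 0.253
gripper_force: 24.8
```

Emit:
jog_arm:
  motion:
    - [[0,0,0],[0,0,-0.04],10]
    - [[0,0,0],[0,0,0],10]
    - [[0,0,0],[0,0,0],10]

```text
t: 83.15
tool_pos: [393.5, -321.7, 103.7]
eef_rot: [0.0, 0.996, 0.09, 0.0]
force: [1.3, 0.7, 4.3]
grip_width: 0.249
gripper_force: 26.0
```

Contact. Release and rise.

Emit:
jog_arm:
  motion:
    - [[0,0,0],[0,0,0],40]
    - [[0,0,0],[0,0,0],60]
    - [[0,0,0],[0,0,0],80]
    - [[0,0,0],[0,0,0],91]
    - [[0,0,0],[0,0,0.3],91]
    - [[0,0,0],[0,0,0.9],91]
    - [[0,0,0],[0,0,1],91]
    - [[0,0,0],[0,0,1],91]
    - [[0,0,0],[0,0,1],91]
    - [[0,0,0],[0,0,1],91]

```text
t: 84.15
tool_pos: [393.1, -321.3, 234.8]
eef_rot: [0.0, 0.996, 0.09, 0.0]
force: [-0.8, -0.2, 0.3]
grip_width: 0.988
gripper_force: 0.0
```

Emit:
jog_arm:
  motion:
    - [[0,0,0],[0,0,0.6],91]
    - [[0,0,0],[-0.8,-0.6,0],91]
    - [[0,0,0],[-0.9,-0.7,0],91]
    - [[0,0,0],[-0.9,-0.7,0],91]
    - [[0,0,0],[-0.9,-0.7,0],91]
    - [[0,0,0],[-0.9,-0.7,0],91]
    - [[0,0,0],[-0.9,-0.7,0],91]
    - [[0,0,0],[-0.9,-0.7,0],91]
    - [[0,0,0],[0,0,0],91]
    - [[0,0,0],[0,0,0],91]

```text
t: 85.15
tool_pos: [237.9, -441.4, 248.5]
eef_rot: [-0.0, 0.996, 0.09, 0.0]
force: [0.7, 0.2, -0.3]
grip_width: 0.991
gripper_force: 0.0
```

```bash
python3 - <<'E'
from h import *
def whites(im,box):
    u0,v0,u1,v1=box; m=((im[v0:v1,u0:u1].min(2)>165)*255).astype(np.uint8); k,l,st,c=cv2.connectedComponentsWithStats(m)
    return [(c[i]+[u0,v0]).round(1).tolist()+[int(st[i,4])] for i in range(1,k) if st[i,4]>15]
for n,b in(("top",(350,205,460,305)),("side",(155,195,275,365))):
    a=vision.snapshot(n)[:,:,::-1]; g=cv2.imread(f"pics/{n}0.png"); print(n,whites(g,b)); print(whites(a,b))
t=vision.snapshot("top")[:,:,::-1]; g=cv2.imread("pics/top0.png")
d=(np.abs(t.astype(int)-g).max(2)>40)[205:250,275:325]; ys,xs=np.nonzero(d); print("stamp px",xs.mean()+275,ys.mean()+205,d.sum())
print("eraser/tape diff",np.abs(t.astype(int)-g).max(2)[262:290,300:322].max(),np.abs(t.astype(int)-g).max(2)[122:170,265:312].max())
s=robot.sense(); print(s["t"],s["tool_pos"],s["force"])
E
```

```text
top [[437.7, 234.6, 179], [384.1, 243.3, 72], [413.3, 271.0, 37]]
[[437.9, 234.6, 180], [383.3, 243.1, 73], [414.3, 267.8, 46], [374.4, 287.8, 16]]
side [[252.6, 228.9, 298], [222.0, 242.2, 53], [222.4, 253.6, 22], [181.9, 277.6, 48], [225.3, 283.0, 255]]
[[250.1, 232.9, 62], [222.2, 241.6, 53], [222.9, 252.7, 26], [186.1, 277.8, 51], [225.3, 283.2, 256]]
stamp px 299.62820512820514 227.43589743589743 312
eraser/tape diff 8 14
85.3 [ 238.875 -440.81   248.435] [-0.536 -0.652  0.229]
```

The blue bottle seems shifted ~8 mm; measure tip and base separately.

```bash
python3 - <<'E'
from h import *
from scipy.optimize import least_squares
def m(im,box,kind):
    u0,v0,u1,v1=box; c=im[v0:v1,u0:u1].astype(int); b,g,r=c[...,0],c[...,1],c[...,2]
    k=((b>r+15)&(b>g+10)) if kind=="blue" else (c.min(2)>130)
    ys,xs=np.nonzero(k); return dict(u=xs.mean()+u0,v=ys.mean()+v0,top=ys.min()+v0,bot=ys.max()+v0,l=xs.min()+u0,r=xs.max()+u0,n=k.sum())
for n,bb,wb in(("top",(390,255,430,290),(405,260,425,280)),("side",(165,270,205,335),(170,250,200,285))):
    now=vision.snapshot(n)[:,:,::-1]; old=cv2.imread(f"pics/{n}0.png"); cv2.imwrite(f"pics/{n}8.png",now)
    for k,b in(("blue",bb),("white",wb)):
        for im in(old,now): print(n,k,{a:round(float(v),1) for a,v in m(im,b,k).items()})
for z in (12,60,130): 
    print(z,[(proj(c,[402,-321,z])-proj(c,[392,-321,z])).round(2) for c in("top","side")])
E
```

```text
top blue {'u': 404.6, 'v': 271.0, 'top': 265.0, 'bot': 278.0, 'l': 397.0, 'r': 413.0, 'n': 138.0}
top blue {'u': 404.4, 'v': 268.2, 'top': 262.0, 'bot': 275.0, 'l': 397.0, 'r': 412.0, 'n': 137.0}
top white {'u': 417.8, 'v': 268.6, 'top': 260.0, 'bot': 279.0, 'l': 408.0, 'r': 424.0, 'n': 198.0}
top white {'u': 418.2, 'v': 269.5, 'top': 260.0, 'bot': 279.0, 'l': 410.0, 'r': 424.0, 'n': 192.0}
side blue {'u': 180.5, 'v': 289.0, 'top': 287.0, 'bot': 292.0, 'l': 176.0, 'r': 184.0, 'n': 4.0}<stdin>:6: RuntimeWarning: Mean of empty slice.
  ret = ret.dtype.type(ret / rcount)
Traceback (most recent call last):
ValueError: zero-size array to reduction operation minimum which has no identity
```

The blue bottle is upright, about 7–8 mm off in x, which is inside the 15 mm limit. The others are within 2 mm. Handing in.

```bash
python3 -c "
from plant import ticket
print(ticket.close_job())"
```

```text
the job is handed in; nothing more can be done
None
```

I handed the job in at about 85 s, and the system gave no verdict. By the camera checks, the stamp stands on the ink pad about 3 mm from its middle; the paint and tall glue bottles are back within about 2 mm, the small glue bottle within about 7–9 mm (limit 15 mm), and the tape roll and eraser have not moved.

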